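# Set the graded piers of a rack-railway incline and lay its deck

### The arm

A 7-joint arm with a two-finger parallel gripper is mounted at the origin on a cart in front of the work surface, level with it; the furniture and walls round the work are solid. World frame = base frame: x ahead of the robot, y to its left, z up, the work surface at z = 0. Lengths are in m, angles in rad, forces in N, time in s.
With the tool pointing down it reaches from about 0.4 to 0.85 m from the base axis. Payload 10.4 kg.
Tool frame: the origin (TCP) lies on the centre line of the jaws, within the pads' length; the fingertips stand 11 mm ahead of it and the grasp point (between the pads) lies 8 mm behind it (tip_reach is the distance from the TCP to the fingertips, in m); z points along the fingers, y is the line along which they close (so a half turn about z gives the same grasp; the last joint's range is limited). The gripper opens to 85 mm and grips with 20 to 120 N. Pads are 22 mm wide; open, the fingers measure 114 mm over their backs; the gripper's body (76 mm by 85 mm) begins 54 mm behind the grasp point. The pads swing forward as they close: fully open they stand 13 mm farther back than shut.
Start: joints at [-1.333, 0.332, -0.065, 1.46, 0.022, 1.35, -0.088], TCP at [0.161, 0.604, 0.242] pointing down, gripper open.
Joint ranges: [-2.6, 2.6], [-0.5, 2.12], [-1.47, 1.34], [0.16, 2.42], [-1.27, 4.41], [0.06, 2.06], [-2.6, 2.6]. Speed limits (rad/s): [2.22, 2.22, 2.79, 2.79, 3.14, 3.14, 3.14].

### API

Orientations are given as a unit quaternion [x, y, z, w].
In Python, from workcell import get_obs, camera, hand_in, tip_reach gives the robot as it stands. The module is installed in compiled form; this text tells all that it offers.
- The arm moves only by the tool move_arm, never from a script. Its argument "plan" is a list of rows, each an object with "delta_pos": the shift along the tool's x, y, z in normalised numbers (1 is 0.75 m), a list of three; "turn": the turn, a rotation vector about the tool's x, y, z in shares of pi/2 rad (1.0 is pi/2 rad), a list of three; "fingers": the closure, from 0 (fully open) to 1 (shut). A call has 1 to 12 rows; each row is the pose to reach, as a shift and turn from the pose commanded when the call began, along the tool's axes at that moment; what a row does not reach only later rows make up. A row lasts 1/8 s, in which the tool goes at most 62.5 mm and 10.7 degrees, less where a joint would pass 70% of its speed; a pose out of reach is approached as far as the arm can. No shift or turn number may pass 1 either way. A call with a gripper value outside its range is refused whole. The fingers move at their own pace and stop on an object; "force" is the grip in N (left out, the last holds). Time passes only in rows, so rows that repeat a pose let the fingers close. It gives the time, the measured TCP pose, the force, the opening and the grip force at its end, in the units of the state.
- get_obs(): the state, without advancing time (a new reading comes with each control period).
- camera(name): name is "side" or "top" or "wrist"; returns a dict with "color" (480x640x3 uint8, red, green, blue), "range_z" (480x640 float32, m along the optical axis (not along the pixel's ray), 0 where there is no reading), "fx", "fy", "cx", "cy" (pixels), "R" (3x3) and "t" (3): a world point X has camera coordinates R X + t; the wrist camera has in their place "tool_from_camera" (4x4, takes a point from camera to tool coordinates, whose origin is the TCP and whose axes are the flange's). Camera axes: x right, y down, z forward; pixel columns grow to the right and rows downward; lengths in m; the calibration is good to about 2 mm. The wrist camera is an equidistant fisheye: a pixel r from the principal point sees the ray r / f radians off the axis. A picture is of the moment at which its call begins: read the wrist's pose just before it.
- hand_in(): hands the job in; it is judged then, once.
The state is a dict: "clock": time; "joint_pos": joint angles; "joint_velocities": joint speeds; "tau": joint torques, N m; "position": TCP position; "ee_rot": TCP orientation; "ft_force": force on the tool from outside, world axes, zero at the start; "torque": the same for the moment, N m; "grip_width": opening from 0.0 (shut) to 1.0 (fully open); "grasp_force": force on a finger pad.
Only numpy, scipy, OpenCV 4.12 (cv2) and the standard library are available. Lean on these libraries where they do the work, as an engineer would, in place of code of your own. Each camera call takes 0.05 s, during which the arm holds its last target. There are 200 camera calls.

### The job

Finish the model rack-railway incline: stand the four loose piers upright, centred and square, on the four concrete pads in order of height, from the shortest next to the low abutment to the tallest next to the high one. Then lay the track deck, rails up, centred along the row on top of them, so that it climbs evenly with its ends on the two abutments, between their side walls. Leave the green-roofed cottage and the white gas tank where they are.

Things in the scene. Friction and masses are not known exactly. Their poses are not given: they have to be found in the camera images.
- pier_32: Loose sandstone pier, concrete foot and cap, dark steel bearing bar across the top. 32 mm tall over all (shortest of four), 40 mm wide along its x (across the track), 34 mm along its y at the foot, shaft 26 mm. Faces at x = +-20 mm are flat over the full height: grip it across x. Origin at the centre of the underside, z up; both ways round are alike. About 88 g.
- pier_43: Loose sandstone pier, concrete foot and cap, dark steel bearing bar across the top. 43 mm tall over all (second shortest of four), 40 mm wide along its x (across the track), 34 mm along its y at the foot, shaft 26 mm. Faces at x = +-20 mm are flat over the full height: grip it across x. Origin at the centre of the underside, z up; both ways round are alike. About 101 g.
- pier_54: Loose sandstone pier, concrete foot and cap, dark steel bearing bar across the top. 54 mm tall over all (second tallest of four), 40 mm wide along its x (across the track), 34 mm along its y at the foot, shaft 26 mm. Faces at x = +-20 mm are flat over the full height: grip it across x. Origin at the centre of the underside, z up; both ways round are alike. About 114 g.
- pier_65: Loose sandstone pier, concrete foot and cap, dark steel bearing bar across the top. 65 mm tall over all (tallest of four), 40 mm wide along its x (across the track), 34 mm along its y at the foot, shaft 26 mm. Faces at x = +-20 mm are flat over the full height: grip it across x. Origin at the centre of the underside, z up; both ways round are alike. About 128 g.
- deck: Loose straight bridge deck: green side girders, wooden sleepers, two rails and a toothed rack rail. 370 mm long along its y, 46 mm wide along its x, girders 14 mm high, rail tops 20 mm above the flat underside, about 160 g. Origin at the centre of the underside, rails up along z; both ends alike. Grip it across the girders (x) at mid-length.
- roadbed: Fixed dark grey-brown trackbed strip, 400 mm long along its y, 74 mm wide along x, top 4 mm above the table. Four pale concrete pads (56 mm along x, 46 along y, tops 6 mm above the table) on its centre line at y = -99, -33, 33, 99 mm; an abutment at each end, y = -165 and 165 mm. Origin on the table at the strip's centre. Which end is the high one changes from start to start.
- abutment_low: Low abutment. Fixed sandstone end block, 74 mm wide along x, 40 mm along y; across the middle of its top a steel bearing bar (8 mm along y), the seat of a deck end, 27 mm above the table; side walls 62 mm apart inside rise 17 mm above it. Origin at the centre of the underside, 4 mm above the table. Bearings from low to high end: 66 mm apart, each 11 mm higher.
- abutment_high: High abutment. Fixed sandstone end block, 74 mm wide along x, 40 mm along y; across the middle of its top a steel bearing bar (8 mm along y), the seat of a deck end, 82 mm above the table; side walls 62 mm apart inside rise 17 mm above it. Origin at the centre of the underside, 4 mm above the table. The laid deck slopes 0.165 rad, underside 55 mm above the table at mid-length.
- cottage: Loose model cottage with red walls and a green roof, 61x67x67 mm, a bystander to be left alone. Origin at the centre of its underside.
- gas_tank: Loose white model gas tank lying on saddles, 34x84x46 mm (long along y), a bystander to be left alone. Origin at the centre of its underside.
Mind the look-alikes: they are no part of the job. What is shaped like the pier_32 but blue is not meant.

How it is judged:
By the outcome, as a careful person would: the job done as asked, in the order asked, and still so for the second after the job is handed in, with the robot touching nothing.
It also fails if it takes over 128 s, if anything falls off the work surface, if the arm or the gripper's body presses on something with over 40 N, if the wrist force passes 120 N, or if a joint passes its speed limit or range.

## Working session

There is one attempt and no reset: what is moved stays moved. The work goes in short steps, Python scripts to look and compute and a tool call to move; the robot and the scene stay as the last step left them, time stands still between calls to the robot, and variables do not carry over. Pictures are saved under pics/ and viewed, at most 14 in all, crops included, and the job is handed in when it is done.

Besides the shell and the picture viewer there is one more tool, called after "Request:" by a JSON object that holds its "op" and its "data", one argument or row to a line. move_arm: Moves the arm, as the interface text tells. Its arguments: {"type":"object","properties":{"plan":{"type":"array","items":{"type":"object","properties":{"delta_pos":{"type":"array","items":{"type":"number"}},"turn":{"type":"array","items":{"type":"number"}},"fingers":{"type":"number"}}}},"force":{"type":"number"}},"required":["plan"]}

```bash
mkdir -p pics; cat > h.py <<'E'
import numpy as np, cv2
from workcell import get_obs, camera
def cloud(c):
    z=c["range_z"]; v,u=np.mgrid[:480,:640]
    P=np.stack([(u-c["cx"])/c["fx"]*z,(v-c["cy"])/c["fy"]*z,z],-1)
    return (P-c["t"])@c["R"]
E
python3 - <<'E'
from h import *
o=get_obs(); print({k:np.round(v,3) for k,v in o.items()})
for n in("top","side"):
    c=camera(n); cv2.imwrite(f"pics/{n}0.png",c["color"][:,:,::-1]); np.savez(f"{n}0.npz",**c)
    print(n,c["fx"],c["fy"],c["cx"],c["cy"],c["R"].round(3),c["t"].round(3),(-c["R"].T@c["t"]).round(3))
E
```

```text
{'clock': np.float64(0.0), 'joint_pos': array([-1.333,  0.333, -0.065,  1.461,  0.022,  1.35 , -0.089]), 'joint_velocities': array([-0.001,  0.001,  0.   ,  0.001, -0.   ,  0.   ,  0.001]), 'tau': array([-1.0000e-03, -6.2546e+01,  4.9000e-02, -3.9160e+01,  1.6000e-02,
        1.0000e-02, -0.0000e+00]), 'position': array([0.161, 0.604, 0.242]), 'ee_rot': array([ 0.13 ,  0.992, -0.001, -0.   ]), 'ft_force': array([ 0.209, -0.476, -0.639]), 'torque': array([0.003, 0.039, 0.035]), 'grasp_force': np.float64(0.0), 'grip_width': np.float64(0.999)}
top 566.9671682534191 566.9671682534191 324.7887549193038 242.37883541903128 [[ 0.076 -0.997  0.005]
 [-0.975 -0.075 -0.211]
 [ 0.211  0.011 -0.977]] [-0.106  0.555  1.177] [ 0.301 -0.077  1.268]
side 447.16329625109415 447.16329625109415 326.2703958443622 238.21660126848462 [[ 0.951 -0.308 -0.002]
 [-0.153 -0.466 -0.872]
 [ 0.267  0.829 -0.49 ]] [-0.532  0.1    1.008] [ 0.251 -0.953  0.58 ]
```

View pics/top0.png

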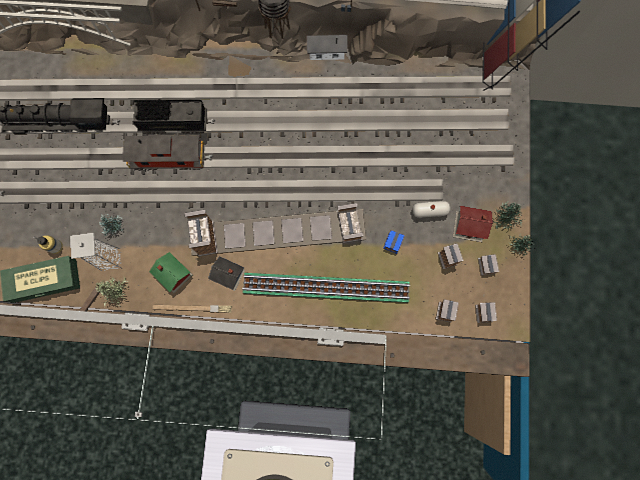

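View pics/side0.png

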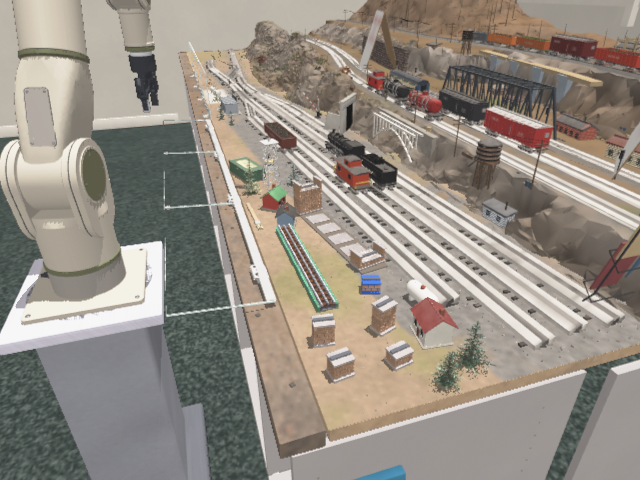

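The top view shows the piers at about (453,256), (488,265), (447,311) and (486,312). The deck is at (326,288), the pads run from (235,236) to (320,226), and the abutments are at (200,232) and (349,223). In the side view the left abutment (+y) is the high one. The blue decoy is at (395,242).

```bash
python3 - <<'E'
from h import *
c=dict(np.load("top0.npz")); W=cloud(c); z=W[...,2]; im=c["color"]
print("table z",[np.round(W[v,u],4) for v,u in((290,200),(330,420),(250,370),(215,290))])
def rect(m,tag):
    P=W[m][:,:2].astype(np.float32)*1000
    r=cv2.minAreaRect(P); print(tag,len(P),"c",np.round(r[0]),"sz",np.round(r[1]),"ang",round(r[2],1),"med",P.mean(0).round(),"z",np.percentile(W[m][:,2]*1000,[5,50,95]).round(1))
m=((z>0.014)&(z<0.2)).astype(np.uint8); m[:195]=0; m[325:]=0
n,l,s,_=cv2.connectedComponentsWithStats(m)
for i in range(1,n):
    if s[i,4]<60: continue
    q=l==i; top=np.percentile(z[q],97); rect(q&(z>top-0.006),f"{s[i,:4]} top{top*1000:.0f}")
# pads
hsv=cv2.cvtColor(im,cv2.COLOR_RGB2HSV)
m=((im.min(-1)>135)&(hsv[...,1]<50)).astype(np.uint8); m[:205]=0;m[260:]=0;m[:,:216]=0;m[:,336:]=0
print(im[236,235],im[231,290],im[228,278])
n,l,s,_=cv2.connectedComponentsWithStats(m)
for i in range(1,n):
    if s[i,4]>100: rect(l==i,"pad %s"%s[i,:4])
g=((hsv[...,0]>60)&(hsv[...,0]<90)&(hsv[...,1]>100)).astype(np.uint8)
g[:265]=0;g[:,:240]=0;g[310:]=0; g[:,415:]=0; rect(g>0,"deck green")
E
```

```text
table z [array([0.4437, 0.2081, 0.0018]), array([ 0.3929, -0.2886, -0.0032]), array([ 5.648e-01, -1.669e-01, -3.000e-04]), array([0.6328, 0.0225, 0.0007])]
[  0 195 443   8] top22 1313 c [656. 182.] sz [  17. 1014.] ang 4.6 med [656. 219.] z [16.3 18.2 22. ]
[412 201  38  17] top45 200 c [ 664. -297.] sz [26. 78.] ang 10.3 med [ 664. -296.] z [38.9 40.9 45.1]
[500 201  21  25] top85 22 c [ 668. -475.] sz [16. 10.] ang 16.5 med [ 667. -475.] z [79.1 82.5 90.3]
[338 203  25  38] top45 147 c [ 619. -115.] sz [79. 44.] ang 14.8 med [ 616. -116.] z [39.9 42.8 47. ]
[456 206  37  33] top68 179 c [ 636. -390.] sz [71. 23.] ang 87.0 med [ 637. -392.] z [62.1 64.5 72.9]
[184 210  31  44] top100 170 c [563. 211.] sz [78. 44.] ang 15.1 med [562. 210.] z [ 94.9  98.2 101.6]
[ 99 214  23  20] top67 19 c [572. 423.] sz [18. 10.] ang 13.6 med [574. 424.] z [61.6 65.5 73.4]
[385 231  19  21] top33 174 c [ 584. -217.] sz [32. 40.] ang 72.9 med [ 585. -217.] z [27.5 29.9 33.3]
[  0 233 119  69] top158 542 c [498. 419.] sz [48. 49.] ang 12.1 med [498. 419.] z [153.2 156.4 160.5]
[511 234  23  19] top66
[... 995 characters left out ...]
 20] top45 159 c [ 441. -426.] sz [39. 32.] ang 9.4 med [ 440. -426.] z [39.  41.1 44.9]
[  0 305 240  20] top22 1256 c [366. 374.] sz [527.  21.] ang 90.0 med [367. 416.] z [16.7 18.7 22.2]
[153 142 138] [155 143 137] [133 121 108]
pad [310 216  21  24] 374 c [470. -72.] sz [335.  44.] ang 9.3 med [606. -50.] z [0.9 4.9 9.1]
pad [282 218  21  25] 389 c [597.  15.] sz [55. 44.] ang 10.6 med [596.  15.] z [1.  5.1 9.5]
pad [253 221  21  25] 377 c [451.  21.] sz [355.  55.] ang 24.3 med [584.  80.] z [0.6 4.8 9.1]
pad [224 223  21  25] 380 c [441.  55.] sz [381.  61.] ang 34.2 med [572. 144.] z [1.  5.1 9.6]
deck green 666 c [397. -74.] sz [193. 368.] ang 1.3 med [466. -72.] z [ 7.2 12.7 17. ]
```

```bash
cat >> h.py <<'E'
from scipy.spatial.transform import Rotation as Ro
def goto(*tg, o=None):
    """tg: (x,y,z mm, yaw deg of tool y) -> rows in tool frame"""
    o=o or get_obs(); p=np.array(o["position"]); R=Ro.from_quat(o["ee_rot"])
    print("t",round(float(o["clock"]),2),"p",(p*1000).round(1),"yaw",round(float(np.degrees(np.arctan2(*R.as_matrix()[1::-1,1]))),2),"w",round(float(o["grip_width"]),3))
    for x,y,z,a in tg:
        d=R.inv().apply(np.array([x,y,z])/1000-p); a=np.radians(a)
        Y=np.array([np.cos(a),np.sin(a),0]); Z=np.array([0,0,-1.]); X=np.cross(Y,Z)
        M=Ro.from_matrix(np.stack([X,Y,Z],1)); 
        print((x,y,z),"d",d.round(4),"turn",(R.inv()*M).as_rotvec().round(4))
def wcloud(o,c):
    z=c["range_z"]; v,u=np.mgrid[:480,:640]; a=(u-c["cx"])/c["fx"]; b=(v-c["cy"])/c["fy"]; th=np.hypot(a,b)+1e-9
    k=np.tan(np.minimum(th,1.45))/th
    P=np.stack([a*k*z,b*k*z,z],-1); T=c["tool_from_camera"]; P=P@T[:3,:3].T+T[:3,3]
    return P@Ro.from_quat(o["ee_rot"]).as_matrix().T+o["position"]
def wshot(name):
    o=get_obs(); c=camera("wrist"); cv2.imwrite(f"pics/{name}.png",c["color"][:,:,::-1]); W=wcloud(o,c)
    np.savez(f"{name}.npz",W=W,im=c["color"]); return o,c,W
def rect(W,m,tag):
    P=(W[m][:,:2]*1000).astype(np.float32); r=cv2.minAreaRect(P)
    print(tag,len(P),"c",np.round(r[0],1),"sz",np.round(r[1],1),"ang",round(r[2],1),"mean",P.mean(0).round(1),"z",np.percentile(W[m][:,2]*1000,[5,50,95]).round(1))
E
python3 -c "
from h import *
goto((161,604,300,75),(400,330,300,45),(540,50,300,10),(500,-385,280,10))
c=camera('wrist');print(c['tool_from_camera'].round(3),c['fx'])"
```

```text
t 0.1 p [161.1 603.6 241.6] yaw 75.06 w 1.0
(161, 604, 300) d [ 0.0002  0.0003 -0.0584] turn [-0.0012  0.      0.001 ]
(400, 330, 300) d [-0.3014 -0.2028 -0.0581] turn [-1.200e-03  4.000e-04  5.246e-01]
(540, 50, 300) d [-0.5088 -0.4372 -0.0578] turn [-1.1000e-03  7.0000e-04  1.1355e+00]
(500, -385, 280) d [-0.5824 -0.8678 -0.0373] turn [-1.1000e-03  7.0000e-04  1.1355e+00]
[[-0.001 -0.963 -0.269  0.067]
 [ 1.    -0.001 -0.    -0.   ]
 [ 0.    -0.269  0.963 -0.132]
 [ 0.     0.     0.     1.   ]] 371.64829954431775
```

Units first: shifts go in shares of 0.75 m and turns go in shares of pi/2 rad. So -0.509 m is -0.6787, -0.437 m is -0.5827, 1.135 rad is 0.7226.

Request:
{"op": "move_arm", "data": {
  "plan": [
    {"delta_pos": [0, 0, -0.0773], "turn": [0, 0, 0]},
    {"delta_pos": [-0.4013, -0.2707, -0.0773], "turn": [0, 0, 0.331]},
    {"delta_pos": [-0.4013, -0.2707, -0.0773], "turn": [0, 0, 0.331]},
    {"delta_pos": [-0.4013, -0.2707, -0.0773], "turn": [0, 0, 0.331]},
    {"delta_pos": [-0.4013, -0.2707, -0.0773], "turn": [0, 0, 0.331]},
    {"delta_pos": [-0.4013, -0.2707, -0.0773], "turn": [0, 0, 0.331]},
    {"delta_pos": [-0.6787, -0.5827, -0.0773], "turn": [0, 0, 0.7226]},
    {"delta_pos": [-0.6787, -0.5827, -0.0773], "turn": [0, 0, 0.7226]},
    {"delta_pos": [-0.6787, -0.5827, -0.0773], "turn": [0, 0, 0.7226]},
    {"delta_pos": [-0.6787, -0.5827, -0.0773], "turn": [0, 0, 0.7226]},
    {"delta_pos": [-0.6787, -0.5827, -0.0773], "turn": [0, 0, 0.7226]},
    {"delta_pos": [-0.6787, -0.5827, -0.0773], "turn": [0, 0, 0.7226]}
  ]
}}

```text
validation failed for argument at $.pl...
```

To row units: -0.509 m is -0.6787, -0.437 m is -0.5827, 1.135 rad is 0.7226.

Request:
{"op": "move_arm", "data": {
  "plan": [
    {"delta_pos": [0, 0, -0.0773], "turn": [0, 0, 0], "fingers": 0},
    {"delta_pos": [-0.4013, -0.2707, -0.0773], "turn": [0, 0, 0.331], "fingers": 0},
    {"delta_pos": [-0.4013, -0.2707, -0.0773], "turn": [0, 0, 0.331], "fingers": 0},
    {"delta_pos": [-0.4013, -0.2707, -0.0773], "turn": [0, 0, 0.331], "fingers": 0},
    {"delta_pos": [-0.4013, -0.2707, -0.0773], "turn": [0, 0, 0.331], "fingers": 0},
    {"delta_pos": [-0.4013, -0.2707, -0.0773], "turn": [0, 0, 0.331], "fingers": 0},
    {"delta_pos": [-0.6787, -0.5827, -0.0773], "turn": [0, 0, 0.7226], "fingers": 0},
    {"delta_pos": [-0.6787, -0.5827, -0.0773], "turn": [0, 0, 0.7226], "fingers": 0},
    {"delta_pos": [-0.6787, -0.5827, -0.0773], "turn": [0, 0, 0.7226], "fingers": 0},
    {"delta_pos": [-0.6787, -0.5827, -0.0773], "turn": [0, 0, 0.7226], "fingers": 0},
    {"delta_pos": [-0.6787, -0.5827, -0.0773], "turn": [0, 0, 0.7226], "fingers": 0},
    {"delta_pos": [-0.6787, -0.5827, -0.0773], "turn": [0, 0, 0.7226], "fingers": 0}
  ]
}}

```text
clock: 1.65
position: [0.5409, 0.0478, 0.3004]
ee_rot: [0.643, 0.766, 0.0, 0.0]
ft_force: [0.4, 0.9, -0.4]
grip_width: 0.998
grasp_force: 0.0
```

```bash
python3 - <<'E'
from h import *
o,c,W=wshot("w1")
goto((540,-200,300,10),(500,-390,280,10),o=o)
E
```

```text
t 1.65 p [540.9  47.8 300.4] yaw 9.94 w 0.998
(540, -200, 300) d [-0.2439 -0.0437  0.0004] turn [ 0.0003  0.0001 -0.001 ]
(500, -390, 280) d [-0.4241 -0.1159  0.0204] turn [ 0.0003  0.0001 -0.001 ]
```

View pics/w1.png

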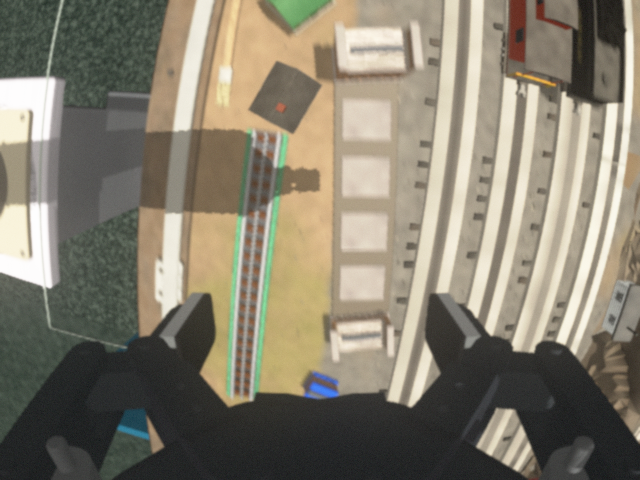

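The wrist view shows the four pads in a column at x≈365, rows 120, 177, 231 and 282. The high abutment is at (372,48) and the low one at (362,334).

```bash
cat >> h.py <<'E'
def pads(name):
    d=np.load(name+".npz"); W=d["W"]; im=d["im"]; 
    out=[]
    for v,u in ((120,366),(177,366),(231,364),(282,361)):
        q=cv2.inRange(im,tuple(int(i) for i in np.median(im[v-8:v+8,u-8:u+8].reshape(-1,3),0)-18),(255,255,255))
        q[:, :u-35]=0;q[:,u+35:]=0;q[:v-30]=0;q[v+30:]=0
        q=cv2.morphologyEx(q,cv2.MORPH_OPEN,np.ones((5,5)))
        n,l,s,_=cv2.connectedComponentsWithStats(q); rect(W,l==l[v,u],"pad")
E
python3 - <<'E'
from h import *
pads("w1"); d=np.load("w1.npz"); W=d["W"]; z=W[...,2]
for nm,(v,u),lo in(("hi",(48,372),.09),("lo",(334,362),.036)):
    m=(z>lo)&(z<lo+.03); q=np.zeros_like(m); q[max(0,v-35):v+30,u-55:u+60]=1; rect(W,m&q,nm)
hsv=cv2.cvtColor(d["im"],cv2.COLOR_RGB2HSV)
g=((hsv[...,0]>60)&(hsv[...,0]<90)&(hsv[...,1]>110)&(z<.03)); g[:,:220]=0; g[:125]=0;g[400:]=0;g[:,295:]=0; rect(W,g,"deck")
E
```

```text
pad 1757 c [566.1 140.2] sz [80. 44.] ang 11.0 mean [578.5 142.1] z [4.6 6.2 7.7]
pad 1683 c [573.6  79. ] sz [54.9 97.8] ang 79.9 mean [589.9  77.3] z [4.4 6.2 7.7]
pad 1546 c [584.3  56.4] sz [ 58.4 147.5] ang 21.3 mean [601.2  12.2] z [4.6 6.2 7.6]
pad 1325 c [588.8  22.9] sz [ 56.2 210. ] ang 17.6 mean [612.4 -52.2] z [4.6 6.2 7.5]
hi 928 c [566.3 210. ] sz [77.9 44.5] ang 14.1 mean [566.1 209.4] z [ 97.   99.1 100.4]
lo 435 c [ 622.5 -114.6] sz [78.  43.7] ang 14.4 mean [ 622.4 -113.3] z [42.5 44.1 45.4]h.py:27: RuntimeWarning: Mean of empty slice.
  print(tag,len(P),"c",np.round(r[0],1),"sz",np.round(r[1],1),"ang",round(r[2],1),"mean",P.mean(0).round(1),"z",np.percentile(W[m][:,2]*1000,[5,50,95]).round(1))
  ret = um.true_divide(
Traceback (most recent call last):
  File "h.py", line 27, in rect
    print(tag,len(P),"c",np.round(r[0],1),"sz",np.round(r[1],1),"ang",round(r[2],1),"mean",P.mean(0).round(1),"z",np.percentile(W[m][:,2]*1000,[5,50,95]).round(1))
                                                                                                                  ~~~~~~~~~~~~~^^^^^^^^^^^^^^^^^^^^^^^^^^
IndexError: index -1 is out of bounds for axis 0 with size 0
```

Request:
{"op": "move_arm", "data": {
  "plan": [
    {"delta_pos": [-0.3253, -0.0587, 0], "turn": [0, 0, 0], "fingers": 0},
    {"delta_pos": [-0.3253, -0.0587, 0], "turn": [0, 0, 0], "fingers": 0},
    {"delta_pos": [-0.3253, -0.0587, 0], "turn": [0, 0, 0], "fingers": 0},
    {"delta_pos": [-0.5653, -0.1547, 0.0267], "turn": [0, 0, 0], "fingers": 0},
    {"delta_pos": [-0.5653, -0.1547, 0.0267], "turn": [0, 0, 0], "fingers": 0},
    {"delta_pos": [-0.5653, -0.1547, 0.0267], "turn": [0, 0, 0], "fingers": 0},
    {"delta_pos": [-0.5653, -0.1547, 0.0267], "turn": [0, 0, 0], "fingers": 0},
    {"delta_pos": [-0.5653, -0.1547, 0.0267], "turn": [0, 0, 0], "fingers": 0},
    {"delta_pos": [-0.5653, -0.1547, 0.0267], "turn": [0, 0, 0], "fingers": 0},
    {"delta_pos": [-0.5653, -0.1547, 0.0267], "turn": [0, 0, 0], "fingers": 0.2}
  ]
}}

```text
clock: 2.95
position: [0.501, -0.3855, 0.2802]
ee_rot: [0.642, 0.767, 0.001, -0.0]
ft_force: [0.0, 0.8, -0.7]
grip_width: 0.818
grasp_force: 0.0
```

```bash
cat >> h.py <<'E'
def tops(W,lo=.02,hi=.09,box=None,show=True):
    z=W[...,2]; m=((z>lo)&(z<hi))
    if box: m&=(W[...,0]>box[0])&(W[...,0]<box[1])&(W[...,1]>box[2])&(W[...,1]<box[3])
    n,l,s,_=cv2.connectedComponentsWithStats(cv2.morphologyEx(m.astype(np.uint8),cv2.MORPH_OPEN,np.ones((3,3))))
    for i in range(1,n):
        if s[i,4]>250:
            q=l==i; t=np.percentile(z[q],97); rect(W,q&(z>t-.007),f"{s[i,:4]} top{t*1000:.0f}")
E
python3 - <<'E'
from h import *
o,c,W=wshot("w2")
tops(W,box=(.4,.62,-.47,-.3))
E
```

```text
[243 129  48  42] top55 1334 c [ 440.9 -340.4] sz [32.5 40.7] ang 81.3 mean [ 441.3 -340.4] z [50.  51.5 54.8]
[364 155  47  39] top66 1371 c [ 561.9 -342.9] sz [40.5 32.9] ang 19.8 mean [ 561.3 -342.6] z [61.  62.5 65.9]
[410 191  28  70] top53 598 c [ 616.8 -388.1] sz [72.2 12.1] ang 84.2 mean [ 615.6 -393.6] z [46.3 49.  53.1]
[240 215  40  32] top44 1146 c [ 444.8 -426.8] sz [40.6 33. ] ang 7.0 mean [ 444.6 -426. ] z [38.8 40.5 43.9]
[339 236  37  30] top33 1013 c [ 552.5 -432.9] sz [38.8 33.5] ang 11.7 mean [ 551.9 -431.5] z [28.  29.5 32.9]
```

View pics/w2.png

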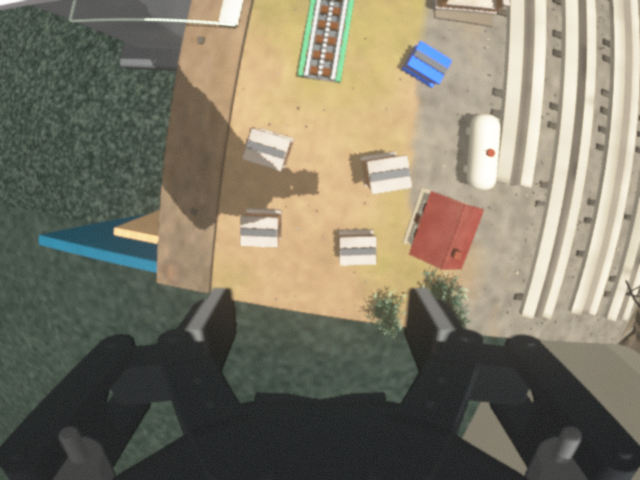

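The piers sit at (267,148) for 54, (388,172) for 65, (259,229) for 43 and (357,247) for 32, all clear of the cottage at (446,232). I'll fetch pier 65 first.

```bash
python3 -c "
from h import *
goto((561.5,-342.7,110,19.8),(561.5,-342.7,38,19.8))"
```

```text
t 3.0 p [ 501.  -385.5  280.4] yaw 10.19 w 0.8
(561.5, -342.7, 110) d [0.0313 0.067  0.1704] turn [ 0.0008 -0.0007 -0.1677]
(561.5, -342.7, 38) d [0.0313 0.067  0.2424] turn [ 0.0008 -0.0007 -0.1677]
```

To row units: 0.17 m is 0.2267, 0.067 m is 0.0893, -0.168 rad is -0.107.

Request:
{"op": "move_arm", "data": {
  "plan": [
    {"delta_pos": [0.0413, 0.0893, 0.2267], "turn": [0, 0, -0.107], "fingers": 0.32},
    {"delta_pos": [0.0413, 0.0893, 0.2267], "turn": [0, 0, -0.107], "fingers": 0.32},
    {"delta_pos": [0.0413, 0.0893, 0.2267], "turn": [0, 0, -0.107], "fingers": 0.32},
    {"delta_pos": [0.0413, 0.0893, 0.2267], "turn": [0, 0, -0.107], "fingers": 0.32},
    {"delta_pos": [0.0413, 0.0893, 0.2267], "turn": [0, 0, -0.107], "fingers": 0.32},
    {"delta_pos": [0.0413, 0.0893, 0.2267], "turn": [0, 0, -0.107], "fingers": 0.32}
  ]
}}

```text
clock: 3.75
position: [0.5608, -0.3466, 0.1131]
ee_rot: [0.577, 0.817, 0.0, 0.002]
ft_force: [-0.4, -0.8, 0.2]
grip_width: 0.683
grasp_force: 0.0
```

```bash
python3 -c "
from h import *
print(get_obs()['joint_velocities'])
o,c,W=wshot('w3'); goto((561.5,-342.7,38,19.8),o=o)
tops(W,box=(.4,.62,-.47,-.3))"
```

```text
[ 0.00209708  0.00353798 -0.00552643  0.00397623 -0.0044386  -0.00424468
  0.00037249]
t 3.75 p [ 560.8 -346.6  113.1] yaw 19.59 w 0.683
(561.5, -342.7, 38) d [0.0037 0.0018 0.0751] turn [ 0.0026  0.0029 -0.0037]
[ 93 143  86  78] top55 3295 c [ 441.2 -340.3] sz [32.4 40.7] ang 81.7 mean [ 442.6 -339.5] z [49.9 51.5 54.8]
[284 218  78  71] top66 4491 c [ 561.8 -342.4] sz [40.4 33. ] ang 20.6 mean [ 561.4 -341.4] z [61.2 62.5 65.7]
[ 93 270  62  59] top44 2150 c [ 444.7 -426.6] sz [40.9 32.8] ang 7.4 mean [ 445.8 -424.9] z [38.7 40.5 43.8]
[343 294  48  99] top53 1184 c [ 614.4 -394.9] sz [58.4 13.2] ang 87.4 mean [ 615.1 -400.2] z [46.1 49.  52.8]
[240 331  57  44] top33 1942 c [ 553.8 -432.1] sz [37.7 33.3] ang 11.4 mean [ 554.9 -430.2] z [28.  29.5 32.8]
```

To row units: 0.075 m is 0.1, 0.004 m is 0.0053.

Request:
{"op": "move_arm", "data": {
  "plan": [
    {"delta_pos": [0.0053, 0.0027, 0.0667], "turn": [0, 0, 0], "fingers": 0.32},
    {"delta_pos": [0.0053, 0.0027, 0.1], "turn": [0, 0, 0], "fingers": 0.32},
    {"delta_pos": [0.0053, 0.0027, 0.1], "turn": [0, 0, 0], "fingers": 0.32},
    {"delta_pos": [0.0053, 0.0027, 0.1], "turn": [0, 0, 0], "fingers": 0.9},
    {"delta_pos": [0.0053, 0.0027, 0.1], "turn": [0, 0, 0], "fingers": 0.9},
    {"delta_pos": [0.0053, 0.0027, 0.1], "turn": [0, 0, 0], "fingers": 0.9},
    {"delta_pos": [0.0053, 0.0027, 0.1], "turn": [0, 0, 0], "fingers": 0.9},
    {"delta_pos": [0.0053, 0.0027, 0.1], "turn": [0, 0, 0], "fingers": 0.9}
  ],
  "force": 40
}}

```text
clock: 4.8
position: [0.5619, -0.3417, 0.0375]
ee_rot: [0.576, 0.817, 0.0, 0.002]
ft_force: [-0.7, -0.4, 7.6]
grip_width: 0.461
grasp_force: 41.7
```

```bash
python3 -c "
from h import *
a=np.radians(9.9); print('pads',[(595.5-k*np.sin(a),44.9+k*np.cos(a)) for k in(-99,-33,33,99)])
goto((560,-342,130,19.8),(560,-100,170,9.9),(578.5,142.1,130,9.9))"
```

```text
pads [(np.float64(612.5209809276615), np.float64(-52.62582328932262)), (np.float64(601.1736603092205), np.float64(12.391392236892464)), (np.float64(589.8263396907795), np.float64(77.40860776310754)), (np.float64(578.4790190723385), np.float64(142.4258232893226))]
t 4.8 p [ 561.9 -341.7   37.5] yaw 19.63 w 0.461
(560, -342, 130) d [ 0.0001 -0.0017 -0.0925] turn [ 0.0021  0.0023 -0.0029]
(560, -100, 170) d [ 0.228   0.0797 -0.1329] turn [0.0023 0.0021 0.1699]
(578.5, 142.1, 130) d [ 0.4499  0.1784 -0.0932] turn [0.0023 0.0021 0.1699]
```

To row units: 0.45 m is 0.6, 0.228 m is 0.304, 0.002 rad is 0.0013.

Request:
{"op": "move_arm", "data": {
  "plan": [
    {"delta_pos": [0, 0, -0.0667], "turn": [0, 0, 0], "fingers": 0.9},
    {"delta_pos": [0, 0, -0.1333], "turn": [0, 0, 0], "fingers": 0.9},
    {"delta_pos": [0.304, 0.1067, -0.176], "turn": [0, 0, 0.1082], "fingers": 0.9},
    {"delta_pos": [0.304, 0.1067, -0.176], "turn": [0, 0, 0.1082], "fingers": 0.9},
    {"delta_pos": [0.304, 0.1067, -0.176], "turn": [0, 0, 0.1082], "fingers": 0.9},
    {"delta_pos": [0.304, 0.1067, -0.176], "turn": [0, 0, 0.1082], "fingers": 0.9},
    {"delta_pos": [0.6, 0.2373, -0.1333], "turn": [0.0013, 0.0013, 0.1082], "fingers": 0.9},
    {"delta_pos": [0.6, 0.2373, -0.1333], "turn": [0.0013, 0.0013, 0.1082], "fingers": 0.9},
    {"delta_pos": [0.6, 0.2373, -0.1333], "turn": [0.0013, 0.0013, 0.1082], "fingers": 0.9},
    {"delta_pos": [0.6, 0.2373, -0.1333], "turn": [0.0013, 0.0013, 0.1082], "fingers": 0.9},
    {"delta_pos": [0.6, 0.2373, -0.1333], "turn": [0.0013, 0.0013, 0.1082], "fingers": 0.9},
    {"delta_pos": [0.6, 0.2373, -0.1333], "turn": [0.0013, 0.0013, 0.1082], "fingers": 0.9}
  ]
}}

```text
clock: 6.3
position: [0.5775, 0.1423, 0.1358]
ee_rot: [0.643, 0.765, -0.0, -0.001]
ft_force: [0.6, -1.6, 0.3]
grip_width: 0.46
grasp_force: 41.0
```

```bash
python3 -c "
from h import *
o,c,W=wshot('w4'); goto((578.5,142.3,44,9.9),o=o)
tops(W,lo=.03,hi=.2)"
```

```text
t 6.3 p [577.5 142.3 135.8] yaw 9.9 w 0.46
(578.5, 142.3, 44) d [-0.0003  0.0012  0.0918] turn [-0.0015 -0.0015 -0.0001]
[140   0 129  88] top59 2151 c [476.6 267.7] sz [56.7 24.5] ang 49.7 mean [474.8 264.3] z [51.9 55.  59.1]
[546   0  94 207] top111 1233 c [726.2 309.9] sz [11.  50.4] ang 3.1 mean [725.8 309.2] z [104.5 110.1 112.3]
[138  82 269 183] top100 3686 c [566.6 210. ] sz [78.5 43.9] ang 14.0 mean [566.7 210.2] z [ 97.8  99.1 100.3]
[ 98 246 447 198] top198 5273 c [578.6 144.5] sz [118.1  31.2] ang 10.1 mean [577.1 150.8] z [191.9 196.1 199.4]
[604 425  36  55] top57 152 c [1068.4 -100. ] sz [50.4 63.9] ang 81.9 mean [1067.4 -118.3] z [50.5 54.2 59.4]
```

View pics/w4.png

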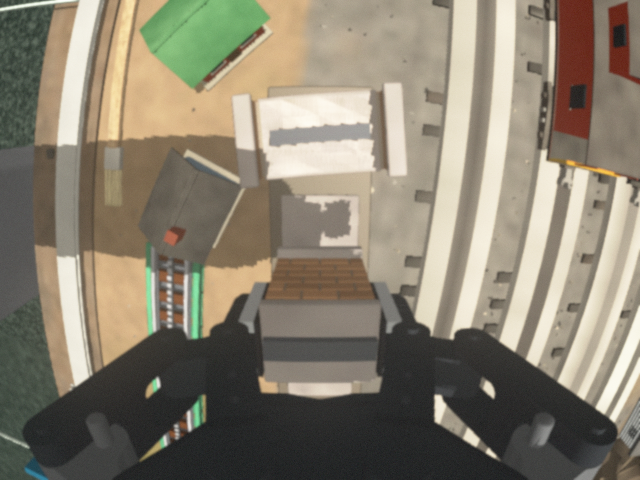

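The pier hangs square between the pads at (320,335), over its pad. The high abutment is at (320,130). I'll refine the pad positions by casting rays onto their plane.

```bash
cat >> h.py <<'E'
def onplane(o,c,uv,z):
    uv=np.asarray(uv,float).reshape(-1,2); a=(uv-[c["cx"],c["cy"]])/[c["fx"],c["fy"]]; th=np.linalg.norm(a,axis=1)[:,None]+1e-9
    d=np.hstack([a/th*np.sin(th),np.cos(th)]); T=c["tool_from_camera"]; R=Ro.from_quat(o["ee_rot"]).as_matrix()
    d=d@(R@T[:3,:3]).T; C=R@T[:3,3]+o["position"]
    return (C+d*((z-C[2])/d[:,2])[:,None])[:,:2]*1000
E
python3 - <<'E'
from h import *
o=get_obs(); c=camera("wrist")
# w1 pose
o1=dict(position=np.array([.5409,.0478,.3004]),ee_rot=np.array([.6433,.7656,0,0]))
d=np.load("w1.npz"); im=d["im"]; C=[]
for v,u in ((120,366),(177,366),(231,364),(282,361)):
    t=im[v-6:v+6,u-6:u+6].reshape(-1,3).mean(0); s=im[v-6:v+6,u+29:u+31].reshape(-1,3).mean(0)
    q=(im.astype(float).sum(-1)>(t.sum()+s.sum())/2).astype(np.uint8)
    q[:, :u-32]=0;q[:,u+30:]=0;q[:v-28]=0;q[v+28:]=0
    q=cv2.morphologyEx(q,cv2.MORPH_OPEN,np.ones((7,7)))
    n,l,st,_=cv2.connectedComponentsWithStats(q); k=max(range(1,n),key=lambda i:st[i,4])
    ct=max(cv2.findContours((l==k).astype(np.uint8),0,1)[0],key=len)
    r=cv2.minAreaRect(onplane(o1,c,ct[:,0],.006).astype(np.float32)); C.append(r[0]); print(t,s,st[k],np.round(r[0],1),np.round(r[1],1),round(r[2],1))
C=np.array(C); print("centre",C.mean(0)); dd=C[0]-C[3]; print(np.degrees(np.arctan2(-dd[0],dd[1])),np.linalg.norm(dd)/3)
# abutments from shot w4 & w1: wall tops
for f,lo,hi,b in(("w4",.092,.105,(.5,.65,.17,.26)),("w1",.092,.105,(.5,.65,.17,.26)),("w1",.038,.05,(.55,.7,-.16,-.07))):
    W=np.load(f+".npz")["W"]; m=(W[...,2]>lo)&(W[...,2]<hi)&(W[...,0]>b[0])&(W[...,0]<b[1])&(W[...,1]>b[2])&(W[...,1]<b[3])
    l=cv2.connectedComponentsWithStats(m.astype(np.uint8))
    for i in range(1,l[0]):
        if l[2][i,4]>50: rect(W,l[1]==i,f+" wall")
E
```

```text
[221.88888889 208.79861111 191.85416667] [177.75       162.20833333 138.29166667] [ 343   99   48   41 1881] [579.5 142.6] [54.1 46.2] 10.5
[222.30555556 209.125      191.52083333] [170.29166667 157.         134.29166667] [ 342  156   48   41 1871] [590.7  77.6] [54.9 46.7] 10.4
[221.375      208.09722222 190.70833333] [161.33333333 148.66666667 128.        ] [ 341  213   47   39 1738] [601.8  11.6] [55.1 46.9] 10.5
[220.73611111 207.47916667 190.17361111] [164.20833333 151.91666667 131.91666667] [ 340  266   44   34 1457] [612.9 -52.8] [54.9 44.9] 9.1
centre [596.22598267  44.73979425]
9.71888389693995 66.07835899810084
w4 wall 1854 c [599.9 218.7] sz [ 9.6 44.2] ang 14.8 mean [599.7 218.5] z [ 97.9  99.1 100.3]
w4 wall 1840 c [533.1 201.7] sz [ 9.8 43.9] ang 14.7 mean [533.5 201.8] z [ 97.7  99.1 100.3]
w1 wall 453 c [599.7 218.4] sz [ 9.  44.5] ang 14.1 mean [599.5 217.9] z [ 96.1  99.  100.2]
w1 wall 468 c [533.1 201.6] sz [ 9.5 43.8] ang 14.1 mean [533.2 201.1] z [ 97.7  99.1 100.4]
w1 wall 218 c [ 655.7 -106. ] sz [ 9.  43.2] ang 15.0 mean [ 655.1 -105.2] z [42.6 44.1 45.3]
w1 wall 212 c [ 588.7 -123.3] sz [ 8.3 43.7] ang 14.4 mean [ 588.5 -122.2] z [42.6 44.2 45.4]
```

```bash
python3 - <<'E'
from h import *
o=get_obs(); c=camera("wrist"); im=c["color"]; cv2.imwrite("pics/w4c.png",cv2.resize(im[80:290,225:415,::-1],None,fx=3,fy=2.8,interpolation=cv2.INTER_CUBIC))
e=np.array([np.cos(np.radians(9.75)),np.sin(np.radians(9.75))]); f=np.array([-e[1],e[0]])
print("row coords (across,along) rel pads centre:")
for n,p,z in(("pad TL",(282,198),.006),("pad TR",(358,194),.006)):
    q=onplane(o,c,p,z)[0]; print(n,q.round(1),((q-[596.2,44.7])@e).round(1),((q-[596.2,44.7])@f).round(1))
# bearing bar of the high abutment by z
W=wcloud(o,c); z=W[...,2]; m=(z>.078)&(z<.09); m[:80]=0;m[200:]=0;m[:,:240]=0;m[:,:][:,400:]=0; rect(W,m,"bar82")
m=(z>.066)&(z<.0765); m[:80]=0;m[200:]=0;m[:,:240]=0;m[:,400:]=0; rect(W,m,"shelf")
# held pier top
m=(z>.15)&(z<.175); m[:285]=0;m[395:]=0; m[:,:262]=0; m[:,380:]=0; rect(W,m,"pier top")
E
```

```text
row coords (across,along) rel pads centre:
pad TL [548.  159.7] -28.1 121.5
pad TR [601.  171.7] 26.3 124.4
bar82 10279 c [566.6 210.1] sz [62.9 42.3] ang 14.3 mean [566.6 210.1] z [78.4 79.5 83.1]h.py:27: RuntimeWarning: Mean of empty slice.
  print(tag,len(P),"c",np.round(r[0],1),"sz",np.round(r[1],1),"ang",round(r[2],1),"mean",P.mean(0).round(1),"z",np.percentile(W[m][:,2]*1000,[5,50,95]).round(1))
  ret = um.true_divide(
Traceback (most recent call last):
  File "h.py", line 27, in rect
    print(tag,len(P),"c",np.round(r[0],1),"sz",np.round(r[1],1),"ang",round(r[2],1),"mean",P.mean(0).round(1),"z",np.percentile(W[m][:,2]*1000,[5,50,95]).round(1))
                                                                                                                  ~~~~~~~~~~~~~^^^^^^^^^^^^^^^^^^^^^^^^^^
IndexError: index -1 is out of bounds for axis 0 with size 0
```

View pics/w4c.png

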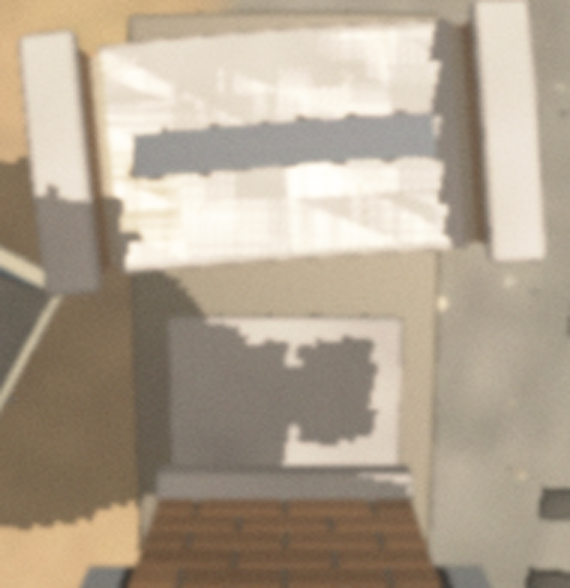

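```bash
python3 -c "
from h import *
goto((578.9,143.5,60,10),(578.9,143.5,44,10))"
```

```text
t 6.45 p [577.6 141.3 135.9] yaw 9.77 w 0.462
(578.9, 143.5, 60) d [0.0019 0.0017 0.0759] turn [-0.0013 -0.0018 -0.0041]
(578.9, 143.5, 44) d [0.0018 0.0018 0.0919] turn [-0.0013 -0.0018 -0.0041]
```

To row units: 0.076 m is 0.1013, 0.06 m is 0.08, -0.004 rad is -0.0025.

Request:
{"op": "move_arm", "data": {
  "plan": [
    {"delta_pos": [0.0027, 0.0027, 0.08], "turn": [-0.0006, -0.0013, -0.0025], "fingers": 0.9},
    {"delta_pos": [0.0027, 0.0027, 0.1013], "turn": [-0.0006, -0.0013, -0.0025], "fingers": 0.9},
    {"delta_pos": [0.0027, 0.0027, 0.1013], "turn": [-0.0006, -0.0013, -0.0025], "fingers": 0.9},
    {"delta_pos": [0.0027, 0.0027, 0.1013], "turn": [-0.0006, -0.0013, -0.0025], "fingers": 0.9}
  ]
}}

```text
clock: 6.95
position: [0.5799, 0.1452, 0.0612]
ee_rot: [0.642, 0.767, 0.001, 0.0]
ft_force: [0.2, 0.1, -0.5]
grip_width: 0.468
grasp_force: 40.9
```

```bash
cat >> h.py <<'E'
def avg(n=5):
    L=[]
    for _ in range(n): L.append(get_obs()); camera("side")
    P=np.array([l["position"] for l in L])*1000; print("spread",P.std(0).round(2),"yaws",[round(float(np.degrees(np.arctan2(*Ro.from_quat(l["ee_rot"]).as_matrix()[1::-1,1]))),2) for l in L],"F",np.mean([l["ft_force"] for l in L],0).round(1))
    o=dict(L[-1]); o["position"]=P.mean(0)/1000; o["ee_rot"]=Ro.from_quat([l["ee_rot"] for l in L]).mean().as_quat(); return o
E
python3 -c "
from h import *
o=avg(); goto((578.9,143.5,44,10),o=o)"
```

```text
spread [0.21 0.16 0.28] yaws [10.1, 10.11, 10.12, 10.13, 10.14] F [ 0.3 -0.1 -1.2]
t 7.15 p [579.7 145.5  61. ] yaw 10.12 w 0.463
(578.9, 143.5, 44) d [-0.0018 -0.0012  0.017 ] turn [ 0.0012 -0.0005  0.0021]
```

```bash
python3 - <<'E'
from h import *
o,c,W=wshot("w5"); goto(o=o); z=W[...,2]
def box(zl,zh,x0,x1,y0,y1,t):
    m=(z>zl)&(z<zh)&(W[...,0]>x0)&(W[...,0]<x1)&(W[...,1]>y0)&(W[...,1]<y1)
    l=cv2.connectedComponentsWithStats(cv2.morphologyEx(m.astype(np.uint8),cv2.MORPH_OPEN,np.ones((3,3))))
    for i in range(1,l[0]):
        if l[2][i,4]>150: rect(W,l[1]==i,f"{t} {l[2][i,:4]}")
box(.076,.09,.5,.64,.17,.25,"abut")
box(.08,.098,.53,.63,.11,.18,"pier")
box(.003,.009,.53,.63,.1,.2,"pad")
E
```

```text
t 7.2 p [579.2 145.6  60.2] yaw 10.14 w 0.463
abut [196  69 230 150] 29391 c [566.5 210.1] sz [63.3 42.5] ang 14.3 mean [566.5 210.3] z [78.2 79.4 84. ]
pier [210 300 221  83] 11869 c [580.4 144.9] sz [67.  33.6] ang 10.8 mean [579.7 148.3] z [83.5 85.4 92.9]
pier [188 337  21  10] 151 c [541.7 145.5] sz [7.3 1.8] ang 6.6 mean [541.8 145.4] z [93.2 95.6 97.5]
pier [431 337  21  10] 160 c [616.7 158.7] sz [7.8 1.9] ang 11.9 mean [616.4 158.7] z [93.  95.6 97.5]
pad [245 204 141  81] 6567 c [576.  155.2] sz [74.4 43.8] ang 11.1 mean [575.2 160.7] z [3.5 4.9 6.9]
```

View pics/w5.png

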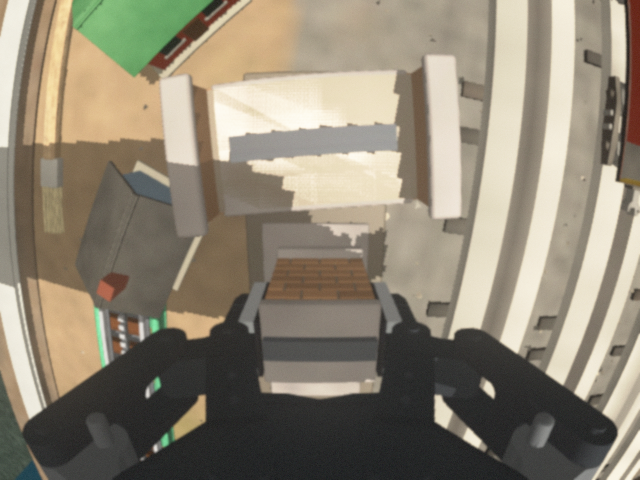

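To row units: 0.01 m is 0.0133, -0.002 m is -0.0027, 0.002 rad is 0.0013.

Request:
{"op": "move_arm", "data": {
  "plan": [
    {"delta_pos": [-0.0027, -0.0013, 0.0133], "turn": [0, 0, 0.0013], "fingers": 0.9},
    {"delta_pos": [-0.0027, -0.0013, 0.0133], "turn": [0, 0, 0.0013], "fingers": 0.9},
    {"delta_pos": [-0.0027, -0.0013, 0.0133], "turn": [0, 0, 0.0013], "fingers": 0.9}
  ]
}}

```text
clock: 7.62
position: [0.578, 0.1432, 0.0491]
ee_rot: [0.643, 0.766, -0.001, -0.0]
ft_force: [0.8, 0.9, -1.1]
grip_width: 0.467
grasp_force: 41.0
```

```bash
python3 -c "
from h import *
goto((578.9,143.5,43.7,10),o=avg(3))"
```

```text
spread [0.07 0.05 0.11] yaws [10.02, 10.02, 10.03] F [ 0.3  0.  -0.9]
t 7.72 p [578.1 143.2  49.3] yaw 10.02 w 0.464
(578.9, 143.5, 43.7) d [0.0001 0.0009 0.0056] turn [-0.0012  0.0002  0.0004]
```

Close. Next I lower the pier, open the fingers and retreat.

To row units: 0.006 m is 0.008, 0.001 m is 0.0013.

Request:
{"op": "move_arm", "data": {
  "plan": [
    {"delta_pos": [0, 0.0013, 0.0067], "turn": [0, 0, 0], "fingers": 0.9},
    {"delta_pos": [0, 0.0013, 0.008], "turn": [0, 0, 0], "fingers": 0.9},
    {"delta_pos": [0, 0.0013, 0.008], "turn": [0, 0, 0], "fingers": 0.9}
  ]
}}

```text
clock: 8.15
position: [0.5792, 0.1436, 0.0435]
ee_rot: [0.643, 0.766, -0.0, -0.0]
ft_force: [-2.1, -0.2, 3.1]
grip_width: 0.464
grasp_force: 41.5
```

```bash
python3 -c "
from h import *
goto((578.9,143.5,43.7,10),o=avg(2))"
```

```text
spread [0.02 0.02 0.  ] yaws [10.03, 10.03] F [-1.6 -0.3  3.3]
t 8.2 p [579.2 143.6  43.5] yaw 10.03 w 0.462
(578.9, 143.5, 43.7) d [-0.     -0.0003 -0.0002] turn [-0.0008 -0.0002  0.0005]
```

```bash
python3 -c "
from h import *
goto((579,143.5,160,10),(520,-100,160,10),(441,-340.4,110,-8.7))"
```

```text
t 8.25 p [579.2 143.6  43.5] yaw 10.03 w 0.469
(579, 143.5, 160) d [-0.     -0.0003 -0.1165] turn [-0.0008 -0.0001  0.0005]
(520, -100, 160) d [-0.2295 -0.1008 -0.1164] turn [-0.0008 -0.0001  0.0005]
(441, -340.4, 110) d [-0.4525 -0.2204 -0.0664] turn [-8.000e-04  1.000e-04  3.269e-01]
```

To row units: -0.11 m is -0.1467, -0.05 m is -0.0667.

Request:
{"op": "move_arm", "data": {
  "plan": [
    {"delta_pos": [0, 0, 0], "turn": [0, 0, 0], "fingers": 0.3},
    {"delta_pos": [0, 0, 0], "turn": [0, 0, 0], "fingers": 0.3},
    {"delta_pos": [0, 0, -0.0667], "turn": [0, 0, 0], "fingers": 0.3},
    {"delta_pos": [0, 0, -0.1467], "turn": [0, 0, 0], "fingers": 0.3},
    {"delta_pos": [0, 0, -0.1467], "turn": [0, 0, 0], "fingers": 0.3}
  ]
}}

```text
clock: 8.88
position: [0.5817, 0.1437, 0.158]
ee_rot: [0.643, 0.766, 0.003, 0.001]
ft_force: [-0.0, 0.0, -0.9]
grip_width: 0.703
grasp_force: 0.0
```

```bash
python3 -c "
from h import *
o,c,W=wshot('w6'); goto(o=o); tops(W,lo=.06,hi=.076,box=(.53,.63,.1,.19)); tops(W,lo=.076,hi=.09,box=(.5,.64,.17,.25))"
```

```text
t 8.88 p [581.7 143.7 158. ] yaw 10.0 w 0.703
[283 221  64  49] top72 3110 c [580.2 143.1] sz [40.2 31.7] ang 9.9 mean [580.1 143.9] z [67.1 68.5 71.8]
[250  95 121  81] top84 8401 c [566.5 210. ] sz [63.2 42.7] ang 14.7 mean [566.5 210.1] z [78.2 79.4 83. ]
```

To row units: -0.453 m is -0.604, 0.044 m is 0.0587, 0.327 rad is 0.2082.

Request:
{"op": "move_arm", "data": {
  "plan": [
    {"delta_pos": [-0.3067, -0.1347, 0], "turn": [0, 0, 0], "fingers": 0.3},
    {"delta_pos": [-0.3067, -0.1347, 0], "turn": [0, 0, 0], "fingers": 0.3},
    {"delta_pos": [-0.3067, -0.1347, 0], "turn": [0, 0, 0], "fingers": 0.3},
    {"delta_pos": [-0.604, -0.2933, 0.0267], "turn": [0, 0, 0.2082], "fingers": 0.3},
    {"delta_pos": [-0.604, -0.2933, 0.0267], "turn": [0, 0, 0.2082], "fingers": 0.3},
    {"delta_pos": [-0.604, -0.2933, 0.0267], "turn": [0, 0, 0.2082], "fingers": 0.3},
    {"delta_pos": [-0.604, -0.2933, 0.0267], "turn": [0, 0, 0.2082], "fingers": 0.3},
    {"delta_pos": [-0.604, -0.2933, 0.0267], "turn": [0, 0, 0.2082], "fingers": 0.3},
    {"delta_pos": [-0.604, -0.2933, 0.0587], "turn": [0, 0, 0.2082], "fingers": 0.3},
    {"delta_pos": [-0.604, -0.2933, 0.0587], "turn": [0, 0, 0.2082], "fingers": 0.3},
    {"delta_pos": [-0.604, -0.2933, 0.0587], "turn": [0, 0, 0.2082], "fingers": 0.3},
    {"delta_pos": [-0.604, -0.2933, 0.0587], "turn": [0, 0, 0.2082], "fingers": 0.3}
  ]
}}

```text
clock: 10.42
position: [0.4422, -0.3401, 0.1101]
ee_rot: [0.758, 0.652, -0.0, 0.0]
ft_force: [0.3, -0.1, -0.1]
grip_width: 0.7
grasp_force: 0.0
```

```bash
python3 -c "
from h import *
o=avg(3); goto((441.2,-340.4,28,-8.6),o=o)"
```

```text
spread [0.06 0.08 0.02] yaws [-8.61, -8.61, -8.63] F [ 0.1  0.3 -0. ]
t 10.53 p [ 442.1 -340.2  110.2] yaw -8.62 w 0.703
(441.2, -340.4, 28) d [-0.0003 -0.0009  0.0822] turn [-0.0001  0.0003 -0.0003]
```

To row units: 0.082 m is 0.1093, 0.055 m is 0.0733.

Request:
{"op": "move_arm", "data": {
  "plan": [
    {"delta_pos": [0, -0.0013, 0.0733], "turn": [0, 0, 0], "fingers": 0.3},
    {"delta_pos": [0, -0.0013, 0.1093], "turn": [0, 0, 0], "fingers": 0.3},
    {"delta_pos": [0, -0.0013, 0.1093], "turn": [0, 0, 0], "fingers": 0.3},
    {"delta_pos": [0, -0.0013, 0.1093], "turn": [0, 0, 0], "fingers": 0.9},
    {"delta_pos": [0, -0.0013, 0.1093], "turn": [0, 0, 0], "fingers": 0.9},
    {"delta_pos": [0, -0.0013, 0.1093], "turn": [0, 0, 0], "fingers": 0.9},
    {"delta_pos": [0, -0.0013, 0.1093], "turn": [0, 0, 0], "fingers": 0.9}
  ],
  "force": 40
}}

```text
clock: 11.45
position: [0.4412, -0.3414, 0.0292]
ee_rot: [0.759, 0.651, 0.0, 0.001]
ft_force: [-1.5, 1.3, 8.3]
grip_width: 0.465
grasp_force: 41.7
```

```bash
python3 -c "
from h import *
o=avg(3); goto((441,-340,130,-8.6),(520,-120,150,0),(589.7,77.5,110,10),o=o)"
```

```text
spread [0.01 0.02 0.  ] yaws [-8.7, -8.71, -8.7] F [-1.3  0.8  7.8]
t 11.55 p [ 441.2 -341.4   29.2] yaw -8.7 w 0.463
(441, -340, 130) d [ 0.0012 -0.0002 -0.1008] turn [ 0.0014  0.0009 -0.0018]
(520, -120, 150) d [ 0.2306  0.0446 -0.121 ] turn [ 0.0013  0.001  -0.1519]
(589.7, 77.5, 110) d [ 0.4365  0.0835 -0.0811] turn [ 0.0012  0.0012 -0.3264]
```

To row units: 0.436 m is 0.5813, -0.121 m is -0.1613, 0.001 rad is 0.0006.

Request:
{"op": "move_arm", "data": {
  "plan": [
    {"delta_pos": [0, 0, -0.0667], "turn": [0, 0, 0], "fingers": 0.9},
    {"delta_pos": [0, 0, -0.1333], "turn": [0, 0, 0], "fingers": 0.9},
    {"delta_pos": [0.308, 0.06, -0.1613], "turn": [0, 0, -0.0955], "fingers": 0.9},
    {"delta_pos": [0.308, 0.06, -0.1613], "turn": [0, 0, -0.0955], "fingers": 0.9},
    {"delta_pos": [0.308, 0.06, -0.1613], "turn": [0, 0, -0.0955], "fingers": 0.9},
    {"delta_pos": [0.308, 0.06, -0.1613], "turn": [0, 0, -0.0955], "fingers": 0.9},
    {"delta_pos": [0.5813, 0.1107, -0.12], "turn": [0.0006, 0.0006, -0.2075], "fingers": 0.9},
    {"delta_pos": [0.5813, 0.1107, -0.12], "turn": [0.0006, 0.0006, -0.2075], "fingers": 0.9},
    {"delta_pos": [0.5813, 0.1107, -0.12], "turn": [0.0006, 0.0006, -0.2075], "fingers": 0.9},
    {"delta_pos": [0.5813, 0.1107, -0.108], "turn": [0.0006, 0.0006, -0.2075], "fingers": 0.9},
    {"delta_pos": [0.5813, 0.1107, -0.08], "turn": [0.0006, 0.0006, -0.2075], "fingers": 0.9},
    {"delta_pos": [0.5813, 0.1107, -0.08], "turn": [0.0006, 0.0006, -0.2075], "fingers": 0.9}
  ]
}}

```text
clock: 13.1
position: [0.5874, 0.0768, 0.0863]
ee_rot: [0.643, 0.766, -0.002, -0.001]
ft_force: [-0.3, -1.2, -0.5]
grip_width: 0.462
grasp_force: 41.1
```

```bash
python3 -c "
from h import *
o=avg(3); goto((589.9,76.5,42,10),(589.9,76.5,35.2,10),o=o)"
```

```text
spread [0.48 0.11 0.73] yaws [9.93, 9.9, 9.89] F [-0.  -0.5 -1. ]
t 13.2 p [588.   76.6  87.3] yaw 9.91 w 0.462
(589.9, 76.5, 42) d [-0.0005  0.002   0.0453] turn [-0.0029 -0.0004 -0.0017]
(589.9, 76.5, 35.2) d [-0.0005  0.002   0.0521] turn [-0.0029 -0.0004 -0.0017]
```

To row units: 0.044 m is 0.0587, 0.001 m is 0.0013, -0.002 rad is -0.0013.

Request:
{"op": "move_arm", "data": {
  "plan": [
    {"delta_pos": [0, 0.0013, 0.0587], "turn": [-0.0006, 0, -0.0013], "fingers": 0.9},
    {"delta_pos": [0, 0.0013, 0.0587], "turn": [-0.0006, 0, -0.0013], "fingers": 0.9},
    {"delta_pos": [0, 0.0013, 0.0587], "turn": [-0.0006, 0, -0.0013], "fingers": 0.9},
    {"delta_pos": [0, 0.0013, 0.0587], "turn": [-0.0006, 0, -0.0013], "fingers": 0.9}
  ]
}}

```text
clock: 13.75
position: [0.5903, 0.0778, 0.0451]
ee_rot: [0.642, 0.766, 0.001, -0.0]
ft_force: [0.1, -0.4, -1.5]
grip_width: 0.461
grasp_force: 41.0
```

```bash
python3 -c "
from h import *
o=avg(3); goto((589.9,76.5,35.2,10),o=o)"
```

```text
spread [0.16 0.05 0.24] yaws [10.07, 10.08, 10.08] F [-0.3  0.2 -1.5]
t 13.85 p [590.1  77.9  44.8] yaw 10.07 w 0.459
(589.9, 76.5, 35.2) d [-0.0013 -0.0005  0.0096] turn [ 0.0012 -0.0014  0.0013]
```

To row units: 0.01 m is 0.0133, -0.001 m is -0.0013, 0.001 rad is 0.0006.

Request:
{"op": "move_arm", "data": {
  "plan": [
    {"delta_pos": [-0.0013, 0, 0.008], "turn": [0, 0, 0.0006], "fingers": 0.9},
    {"delta_pos": [-0.0013, 0, 0.0107], "turn": [0, 0, 0.0006], "fingers": 0.9},
    {"delta_pos": [-0.0013, 0, 0.0133], "turn": [0, 0, 0.0006], "fingers": 0.9},
    {"delta_pos": [-0.0013, 0, 0.0133], "turn": [0, 0, 0.0006], "fingers": 0.9}
  ]
}}

```text
clock: 14.4
position: [0.5892, 0.0767, 0.0351]
ee_rot: [0.643, 0.766, 0.0, -0.002]
ft_force: [-13.2, -1.0, 25.4]
grip_width: 0.462
grasp_force: 44.5
```

```bash
python3 -c "
from h import *
o=avg(2); goto((589.9,76.5,35.2,10),(590,77,150,10),(540,-150,150,10),(444.7,-426.6,100,7.2),o=o)"
```

```text
spread [0.   0.02 0.01] yaws [10.0, 10.01] F [-12.9  -1.4  26. ]
t 14.45 p [589.2  76.7  35.1] yaw 10.0 w 0.464
(589.9, 76.5, 35.2) d [-0.0003  0.0006 -0.0001] turn [-0.0019 -0.0025  0.0001]
(590, 77, 150) d [ 0.0004  0.0006 -0.1149] turn [-0.0019 -0.0025  0.0001]
(540, -150, 150) d [-0.2144 -0.0881 -0.1152] turn [-0.0019 -0.0025  0.0001]
(444.7, -426.6, 100) d [-0.4704 -0.2299 -0.0656] turn [-0.002  -0.0024  0.049 ]
```

To row units: -0.115 m is -0.1533, -0.002 m is -0.0027, -0.002 rad is -0.0013.

Request:
{"op": "move_arm", "data": {
  "plan": [
    {"delta_pos": [0, 0, -0.0027], "turn": [0, 0, 0], "fingers": 0.9},
    {"delta_pos": [0, 0, -0.0027], "turn": [0, 0, 0], "fingers": 0.3},
    {"delta_pos": [0, 0, -0.0027], "turn": [0, 0, 0], "fingers": 0.3},
    {"delta_pos": [0, 0, -0.0667], "turn": [0, 0, 0], "fingers": 0.3},
    {"delta_pos": [0, 0, -0.1467], "turn": [0, 0, 0], "fingers": 0.3},
    {"delta_pos": [0, 0, -0.1533], "turn": [-0.0013, -0.0013, 0], "fingers": 0.3}
  ]
}}

```text
clock: 15.25
position: [0.5919, 0.0767, 0.1525]
ee_rot: [0.643, 0.766, 0.003, 0.003]
ft_force: [0.8, -0.3, -1.1]
grip_width: 0.696
grasp_force: 0.0
```

```bash
python3 -c "
from h import *
o,c,W=wshot('w7'); tops(W,lo=.047,hi=.076,box=(.53,.65,.04,.19)); tops(W,lo=.076,hi=.09,box=(.5,.64,.17,.25))
goto((540,-150,150,10),(444.7,-426.6,100,7.2),o=o)"
```

```text
[254  53  56  13] top72 147 c [552.  185.7] sz [32.3  1.5] ang 14.5 mean [551.2 185.6] z [65.5 68.8 73.2]
[282 109  70  54] top72 3719 c [580.2 143.1] sz [40.3 31.2] ang 9.9 mean [580.1 143.1] z [67.2 68.5 71.8]
[283 216  64  49] top61 3035 c [590.5  77.6] sz [40.4 32. ] ang 9.8 mean [590.4  78.4] z [56.1 57.4 60.7]
[249   0 135  58] top84 6289 c [569.2 204.1] sz [72.7 34.4] ang 9.4 mean [567.4 204. ] z [78.1 79.5 83.2]
t 15.25 p [591.9  76.7 152.5] yaw 10.0 w 0.696
(540, -150, 150) d [-0.2142 -0.0905  0.0018] turn [ 0.0079  0.0002 -0.    ]
(444.7, -426.6, 100) d [-0.47   -0.2328  0.0507] turn [0.0079 0.     0.0488]
```

To row units: -0.47 m is -0.6267, -0.232 m is -0.3093, 0.049 rad is 0.0312.

Request:
{"op": "move_arm", "data": {
  "plan": [
    {"delta_pos": [-0.2853, -0.12, 0.0027], "turn": [0, 0, 0], "fingers": 0.3},
    {"delta_pos": [-0.2853, -0.12, 0.0027], "turn": [0, 0, 0], "fingers": 0.3},
    {"delta_pos": [-0.2853, -0.12, 0.0027], "turn": [0, 0, 0], "fingers": 0.3},
    {"delta_pos": [-0.6267, -0.3093, 0.0267], "turn": [0, 0, 0.0312], "fingers": 0.3},
    {"delta_pos": [-0.6267, -0.3093, 0.0267], "turn": [0, 0, 0.0312], "fingers": 0.3},
    {"delta_pos": [-0.6267, -0.3093, 0.0267], "turn": [0, 0, 0.0312], "fingers": 0.3},
    {"delta_pos": [-0.6267, -0.3093, 0.0267], "turn": [0, 0, 0.0312], "fingers": 0.3},
    {"delta_pos": [-0.6267, -0.3093, 0.0667], "turn": [0, 0, 0.0312], "fingers": 0.3},
    {"delta_pos": [-0.6267, -0.3093, 0.0667], "turn": [0, 0, 0.0312], "fingers": 0.3},
    {"delta_pos": [-0.6267, -0.3093, 0.0667], "turn": [0, 0, 0.0312], "fingers": 0.3},
    {"delta_pos": [-0.6267, -0.3093, 0.0667], "turn": [0, 0, 0.0312], "fingers": 0.3}
  ]
}}

```text
clock: 16.68
position: [0.4432, -0.4254, 0.0976]
ee_rot: [0.661, 0.75, 0.0, -0.0]
ft_force: [0.5, 0.8, -0.0]
grip_width: 0.704
grasp_force: 0.0
```

```bash
python3 -c "
from h import *
o=avg(3); goto((444,-426.6,19,7.2),o=o)
o,c,W=wshot('w8'); tops(W,lo=.02,hi=.076,box=(.4,.61,-.47,-.3))"
```

```text
spread [0.34 0.15 0.3 ] yaws [7.26, 7.31, 7.34] F [ 0.2  0.2 -0. ]
t 16.77 p [ 443.7 -425.2   98. ] yaw 7.3 w 0.698
(444, -426.6, 19) d [-0.0014  0.0001  0.079 ] turn [ 0.0009 -0.0001  0.0018]
[281 233  74  60] top44 4048 c [ 444.3 -427. ] sz [39.9 32.5] ang 7.7 mean [ 444.2 -425.8] z [39.1 40.5 43.7]
[565 233  22  55] top46 355 c [ 607.7 -404.5] sz [36.6  5.2] ang 87.5 mean [ 607.8 -406.8] z [42.5 44.3 46. ]
[453 258  62  54] top33 2678 c [ 552.4 -432.4] sz [41.2 32.8] ang 11.8 mean [ 550.6 -431.3] z [27.8 29.4 32.7]
```

To row units: 0.079 m is 0.1053, 0.055 m is 0.0733, 0.002 rad is 0.0013.

Request:
{"op": "move_arm", "data": {
  "plan": [
    {"delta_pos": [-0.002, 0, 0.0733], "turn": [0, 0, 0.0013], "fingers": 0.3},
    {"delta_pos": [-0.002, 0, 0.1053], "turn": [0, 0, 0.0013], "fingers": 0.3},
    {"delta_pos": [-0.002, 0, 0.1053], "turn": [0, 0, 0.0013], "fingers": 0.3},
    {"delta_pos": [-0.002, 0, 0.1053], "turn": [0, 0, 0.0013], "fingers": 0.9},
    {"delta_pos": [-0.002, 0, 0.1053], "turn": [0, 0, 0.0013], "fingers": 0.9},
    {"delta_pos": [-0.002, 0, 0.1053], "turn": [0, 0, 0.0013], "fingers": 0.9},
    {"delta_pos": [-0.002, 0, 0.1053], "turn": [0, 0, 0.0013], "fingers": 0.9}
  ],
  "force": 40
}}

```text
clock: 17.75
position: [0.4443, -0.4287, 0.0212]
ee_rot: [0.662, 0.75, 0.0, 0.002]
ft_force: [-0.6, 0.7, 7.8]
grip_width: 0.461
grasp_force: 41.8
```

```bash
python3 -c "
from h import *
o=avg(3); goto((444,-427,120,7),(530,-180,140,8),(600.9,12.4,75,10),o=o)"
```

```text
spread [0.02 0.02 0.02] yaws [7.12, 7.11, 7.12] F [-0.   1.2  7.4]
t 17.85 p [ 444.2 -428.7   21.2] yaw 7.11 w 0.463
(444, -427, 120) d [ 0.0014  0.0003 -0.0988] turn [0.0033 0.0024 0.002 ]
(530, -180, 140) d [ 0.2358  0.1163 -0.119 ] turn [ 0.0032  0.0024 -0.0155]
(600.9, 12.4, 75) d [ 0.4181  0.2103 -0.0541] turn [ 0.0032  0.0024 -0.0504]
```

To row units: 0.416 m is 0.5547, -0.119 m is -0.1587, 0.002 rad is 0.0013.

Request:
{"op": "move_arm", "data": {
  "plan": [
    {"delta_pos": [0, 0, -0.0667], "turn": [0, 0, 0], "fingers": 0.9},
    {"delta_pos": [0, 0, -0.1333], "turn": [0, 0, 0], "fingers": 0.9},
    {"delta_pos": [0.3147, 0.1547, -0.1587], "turn": [0.0019, 0.0013, -0.0095], "fingers": 0.9},
    {"delta_pos": [0.3147, 0.1547, -0.1587], "turn": [0.0019, 0.0013, -0.0095], "fingers": 0.9},
    {"delta_pos": [0.3147, 0.1547, -0.1587], "turn": [0.0019, 0.0013, -0.0095], "fingers": 0.9},
    {"delta_pos": [0.3147, 0.1547, -0.1587], "turn": [0.0019, 0.0013, -0.0095], "fingers": 0.9},
    {"delta_pos": [0.5547, 0.28, -0.1067], "turn": [0.0019, 0.0013, -0.0318], "fingers": 0.9},
    {"delta_pos": [0.5547, 0.28, -0.1067], "turn": [0.0019, 0.0013, -0.0318], "fingers": 0.9},
    {"delta_pos": [0.5547, 0.28, -0.1067], "turn": [0.0019, 0.0013, -0.0318], "fingers": 0.9},
    {"delta_pos": [0.5547, 0.28, -0.072], "turn": [0.0019, 0.0013, -0.0318], "fingers": 0.9},
    {"delta_pos": [0.5547, 0.28, -0.0533], "turn": [0.0019, 0.0013, -0.0318], "fingers": 0.9},
    {"delta_pos": [0.5547, 0.28, -0.0533], "turn": [0.0019, 0.0013, -0.0318], "fingers": 0.9}
  ]
}}

```text
clock: 19.4
position: [0.5994, 0.0096, 0.0589]
ee_rot: [0.643, 0.766, -0.001, -0.001]
ft_force: [-0.2, -0.1, -1.2]
grip_width: 0.464
grasp_force: 41.0
```

```bash
python3 -c "
from h import *
o=avg(3); goto((601.2,10.6,35,10),o=o)"
```

```text
spread [0.4  0.27 0.63] yaws [9.91, 9.85, 9.84] F [ 0.2 -0.4 -0.4]
t 19.5 p [599.9   9.2  59.8] yaw 9.87 w 0.458
(601.2, 10.6, 35) d [0.0011 0.0015 0.0247] turn [-0.0021 -0.0004 -0.0023]
```

To row units: 0.025 m is 0.0333, 0.001 m is 0.0013, -0.001 rad is -0.0006.

Request:
{"op": "move_arm", "data": {
  "plan": [
    {"delta_pos": [0.0013, 0.0013, 0.0333], "turn": [-0.0006, 0, -0.0013], "fingers": 0.9},
    {"delta_pos": [0.0013, 0.0013, 0.0333], "turn": [-0.0006, 0, -0.0013], "fingers": 0.9},
    {"delta_pos": [0.0013, 0.0013, 0.0333], "turn": [-0.0006, 0, -0.0013], "fingers": 0.9},
    {"delta_pos": [0.0013, 0.0013, 0.0333], "turn": [-0.0006, 0, -0.0013], "fingers": 0.9}
  ]
}}

```text
clock: 20.05
position: [0.6015, 0.0117, 0.0355]
ee_rot: [0.642, 0.766, 0.001, -0.0]
ft_force: [0.5, 0.2, -1.4]
grip_width: 0.467
grasp_force: 41.0
```

```bash
python3 -c "
from h import *
o=avg(3); goto((601.2,10.6,27.6,10),o=o)"
```

```text
spread [0.06 0.09 0.14] yaws [10.06, 10.07, 10.08] F [ 0.1 -0.  -1.1]
t 20.15 p [601.4  11.8  35.3] yaw 10.07 w 0.464
(601.2, 10.6, 27.6) d [-0.0011 -0.0004  0.0077] turn [ 0.0004 -0.0012  0.0012]
```

To row units: 0.0075 m is 0.01, -0.001 m is -0.0013, 0.001 rad is 0.0006.

Request:
{"op": "move_arm", "data": {
  "plan": [
    {"delta_pos": [-0.0013, 0, 0.0067], "turn": [0, 0, 0.0006], "fingers": 0.9},
    {"delta_pos": [-0.0013, 0, 0.01], "turn": [0, 0, 0.0006], "fingers": 0.9},
    {"delta_pos": [-0.0013, 0, 0.01], "turn": [0, 0, 0.0006], "fingers": 0.9},
    {"delta_pos": [-0.0013, 0, 0.01], "turn": [0, 0, 0.0006], "fingers": 0.9}
  ]
}}

```text
clock: 20.7
position: [0.601, 0.0109, 0.0272]
ee_rot: [0.643, 0.766, -0.0, -0.001]
ft_force: [-4.7, 1.3, 7.9]
grip_width: 0.461
grasp_force: 42.0
```

```bash
python3 -c "
from h import *
o=avg(2); goto((601.2,10.6,27.2,10),o=o)"
```

```text
spread [0.02 0.02 0.  ] yaws [10.02, 10.02] F [-4.3  0.6  8. ]
t 20.75 p [601.   10.9  27.2] yaw 10.02 w 0.461
(601.2, 10.6, 27.2) d [-0.0003  0.0002  0.    ] turn [-0.0013 -0.0015  0.0003]
```

To row units: -0.12 m is -0.16, -0.11 m is -0.1467.

Request:
{"op": "move_arm", "data": {
  "plan": [
    {"delta_pos": [0, 0, 0], "turn": [0, 0, 0], "fingers": 0.3},
    {"delta_pos": [0, 0, 0], "turn": [0, 0, 0], "fingers": 0.3},
    {"delta_pos": [0, 0, -0.0667], "turn": [0, 0, 0], "fingers": 0.3},
    {"delta_pos": [0, 0, -0.1467], "turn": [0, 0, 0], "fingers": 0.3},
    {"delta_pos": [0, 0, -0.16], "turn": [0, 0, 0], "fingers": 0.3},
    {"delta_pos": [0, 0, -0.16], "turn": [0, 0, 0], "fingers": 0.3}
  ]
}}

```text
clock: 21.55
position: [0.6015, 0.0111, 0.1471]
ee_rot: [0.643, 0.766, 0.001, -0.001]
ft_force: [-0.3, 0.1, -1.5]
grip_width: 0.698
grasp_force: 0.0
```

```bash
python3 -c "
from h import *
o,c,W=wshot('w9'); tops(W,lo=.035,hi=.076,box=(.53,.65,-.05,.17))
goto((570,-200,150,10),(552.3,-432.5,95,11.7),o=o)"
```

```text
[286   0  72  57] top72 3586 c [580.5 142.2] sz [40.4 31.7] ang 10.4 mean [580.5 141.5] z [66.9 68.5 71.8]
[285 110  69  53] top61 3545 c [590.5  77.5] sz [40.4 31.5] ang 10.0 mean [590.4  77.5] z [56.1 57.5 60.7]
[288 214  62  48] top50 2905 c [601.5  12.4] sz [40.4 32. ] ang 10.0 mean [601.5  13.1] z [45.1 46.5 49.8]
t 21.55 p [601.5  11.1 147.1] yaw 10.04 w 0.698
(570, -200, 150) d [-0.2024 -0.0678 -0.0032] turn [ 0.0002 -0.0015  0.0007]
(552.3, -432.5, 95) d [-0.4283 -0.1258  0.0514] turn [ 0.0002 -0.0015 -0.0289]
```

Pier 43 is at (601.5,12.4) against its pad at about (601.8,12). Pier 32 is next.

To row units: -0.428 m is -0.5707, 0.05 m is 0.0667, -0.029 rad is -0.0185.

Request:
{"op": "move_arm", "data": {
  "plan": [
    {"delta_pos": [-0.2693, -0.0907, 0], "turn": [0, 0, 0], "fingers": 0.3},
    {"delta_pos": [-0.2693, -0.0907, 0], "turn": [0, 0, 0], "fingers": 0.3},
    {"delta_pos": [-0.2693, -0.0907, 0], "turn": [0, 0, 0], "fingers": 0.3},
    {"delta_pos": [-0.5707, -0.168, 0], "turn": [0, 0, -0.0185], "fingers": 0.3},
    {"delta_pos": [-0.5707, -0.168, 0], "turn": [0, 0, -0.0185], "fingers": 0.3},
    {"delta_pos": [-0.5707, -0.168, 0], "turn": [0, 0, -0.0185], "fingers": 0.3},
    {"delta_pos": [-0.5707, -0.168, 0.0667], "turn": [0, 0, -0.0185], "fingers": 0.3},
    {"delta_pos": [-0.5707, -0.168, 0.0667], "turn": [0, 0, -0.0185], "fingers": 0.3},
    {"delta_pos": [-0.5707, -0.168, 0.0667], "turn": [0, 0, -0.0185], "fingers": 0.3},
    {"delta_pos": [-0.5707, -0.168, 0.0667], "turn": [0, 0, -0.0185], "fingers": 0.3}
  ]
}}

```text
clock: 22.85
position: [0.5521, -0.4312, 0.096]
ee_rot: [0.631, 0.776, 0.0, -0.001]
ft_force: [1.4, 1.0, 0.7]
grip_width: 0.695
grasp_force: 0.0
```

```bash
python3 -c "
from h import *
o=avg(3)
o,c,W=wshot('w10'); tops(W,lo=.02,hi=.076,box=(.5,.62,-.47,-.3)); goto((551.9,-432.5,14,11.7),o=o)"
```

```text
spread [0.27 0.1  0.4 ] yaws [11.75, 11.79, 11.81] F [0.2 0.3 0.3]
[415 144  63 138] top53 2498 c [ 613.4 -387.7] sz [72.1 13.8] ang 89.2 mean [ 615.5 -392.6] z [46.  48.6 52.7]
[282 230  71  54] top33 3741 c [ 552.4 -432. ] sz [40.  32.3] ang 11.9 mean [ 552.2 -431. ] z [28.  29.5 32.8]
t 23.0 p [ 552.7 -431.1   97.1] yaw 11.8 w 0.699
(551.9, -432.5, 14) d [-0.0013 -0.0011  0.0831] turn [ 0.0003 -0.0011  0.0018]
```

View pics/w10.png

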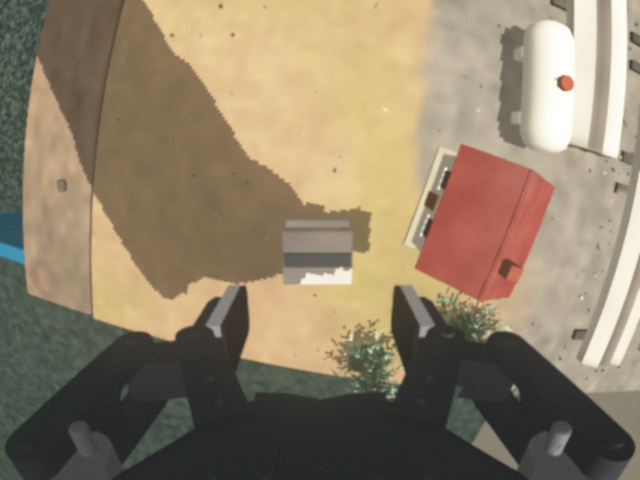

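Pier 32 is at (317,255), between the open fingers. The cottage porch corner at (405,247) is about 54 mm from the tool axis, so I'll narrow the opening slightly.

To row units: 0.082 m is 0.1093, 0.03 m is 0.04, 0.002 rad is 0.0013.

Request:
{"op": "move_arm", "data": {
  "plan": [
    {"delta_pos": [-0.0007, -0.0013, 0.04], "turn": [0, 0, 0.0013], "fingers": 0.37},
    {"delta_pos": [-0.0007, -0.0013, 0.08], "turn": [0, 0, 0.0013], "fingers": 0.37},
    {"delta_pos": [-0.0007, -0.0013, 0.1093], "turn": [0, 0, 0.0013], "fingers": 0.37},
    {"delta_pos": [-0.0007, -0.0013, 0.1093], "turn": [0, 0, 0.0013], "fingers": 0.37},
    {"delta_pos": [-0.0007, -0.0013, 0.1093], "turn": [0, 0, 0.0013], "fingers": 0.9},
    {"delta_pos": [-0.0007, -0.0013, 0.1093], "turn": [0, 0, 0.0013], "fingers": 0.9},
    {"delta_pos": [-0.0007, -0.0013, 0.1093], "turn": [0, 0, 0.0013], "fingers": 0.9},
    {"delta_pos": [-0.0007, -0.0013, 0.1093], "turn": [0, 0, 0.0013], "fingers": 0.9}
  ],
  "force": 40
}}

```text
clock: 24.05
position: [0.5512, -0.4336, 0.0157]
ee_rot: [0.632, 0.775, 0.0, 0.0]
ft_force: [0.1, -0.0, 6.2]
grip_width: 0.461
grasp_force: 41.6
```

```bash
python3 -c "
from h import *
o=avg(3); goto((552,-432.5,120,11.8),(580,-230,120,11),(612.1,-52.5,60,10),o=o)"
```

```text
spread [0.03 0.01 0.01] yaws [11.58, 11.57, 11.58] F [-0.3  0.2  6.4]
t 24.15 p [ 551.2 -433.6   15.7] yaw 11.57 w 0.46
(552, -432.5, 120) d [ 0.0009  0.0011 -0.1043] turn [ 0.0004  0.     -0.0039]
(580, -230, 120) d [ 0.1937  0.0691 -0.1042] turn [0.0004 0.     0.01  ]
(612.1, -52.5, 60) d [ 0.3611  0.1362 -0.0442] turn [0.0004 0.     0.0275]
```

To row units: 0.36 m is 0.48, -0.104 m is -0.1387, 0.01 rad is 0.0064.

Request:
{"op": "move_arm", "data": {
  "plan": [
    {"delta_pos": [0, 0, -0.0667], "turn": [0, 0, 0], "fingers": 0.9},
    {"delta_pos": [0, 0, -0.1333], "turn": [0, 0, 0], "fingers": 0.9},
    {"delta_pos": [0.2587, 0.092, -0.1387], "turn": [0, 0, 0.0064], "fingers": 0.9},
    {"delta_pos": [0.2587, 0.092, -0.1387], "turn": [0, 0, 0.0064], "fingers": 0.9},
    {"delta_pos": [0.2587, 0.092, -0.1387], "turn": [0, 0, 0.0064], "fingers": 0.9},
    {"delta_pos": [0.48, 0.1827, -0.1387], "turn": [0, 0, 0.0172], "fingers": 0.9},
    {"delta_pos": [0.48, 0.1827, -0.1387], "turn": [0, 0, 0.0172], "fingers": 0.9},
    {"delta_pos": [0.48, 0.1827, -0.1387], "turn": [0, 0, 0.0172], "fingers": 0.9},
    {"delta_pos": [0.48, 0.1827, -0.1387], "turn": [0, 0, 0.0172], "fingers": 0.9},
    {"delta_pos": [0.48, 0.1827, -0.08], "turn": [0, 0, 0.0172], "fingers": 0.9},
    {"delta_pos": [0.48, 0.1827, -0.0587], "turn": [0, 0, 0.0172], "fingers": 0.9},
    {"delta_pos": [0.48, 0.1827, -0.0587], "turn": [0, 0, 0.0172], "fingers": 0.9}
  ]
}}

```text
clock: 25.7
position: [0.6119, -0.0539, 0.0582]
ee_rot: [0.643, 0.766, -0.001, -0.001]
ft_force: [0.2, -0.5, 0.1]
grip_width: 0.46
grasp_force: 40.9
```

```bash
python3 -c "
from h import *
o=avg(3); goto((612.3,-53.7,29,10),o=o)"
```

```text
spread [0.56 0.05 0.74] yaws [9.95, 9.96, 9.97] F [ 0.2 -0.3 -0.3]
t 25.8 p [612.6 -53.9  59.2] yaw 9.96 w 0.462
(612.3, -53.7, 29) d [ 0.0003 -0.0003  0.0302] turn [-0.0013 -0.0007 -0.0007]
```

To row units: 0.03 m is 0.04, -0.001 m is -0.0013, -0.001 rad is -0.0006.

Request:
{"op": "move_arm", "data": {
  "plan": [
    {"delta_pos": [0, -0.0013, 0.04], "turn": [-0.0006, 0, 0], "fingers": 0.9},
    {"delta_pos": [0, -0.0013, 0.04], "turn": [-0.0006, 0, 0], "fingers": 0.9},
    {"delta_pos": [0, -0.0013, 0.04], "turn": [-0.0006, 0, 0], "fingers": 0.9},
    {"delta_pos": [0, -0.0013, 0.04], "turn": [-0.0006, 0, 0], "fingers": 0.9}
  ]
}}

```text
clock: 26.35
position: [0.6125, -0.0533, 0.0301]
ee_rot: [0.643, 0.766, 0.001, 0.0]
ft_force: [-1.1, 0.1, -0.6]
grip_width: 0.462
grasp_force: 40.9
```

```bash
python3 -c "
from h import *
o=avg(3); goto((612.3,-53.7,21.9,10),o=o)"
```

```text
spread [0.12 0.05 0.19] yaws [10.02, 10.03, 10.03] F [-0.2 -0.2 -1.4]
t 26.45 p [612.3 -53.2  29.9] yaw 10.03 w 0.462
(612.3, -53.7, 21.9) d [-0.0005 -0.0001  0.008 ] turn [ 0.0017 -0.001   0.0004]
```

Request:
{"op": "move_arm", "data": {
  "plan": [
    {"delta_pos": [-0.0007, 0, 0.0067], "turn": [0, 0, 0], "fingers": 0.9},
    {"delta_pos": [-0.0007, 0, 0.0104], "turn": [0, 0, 0], "fingers": 0.9},
    {"delta_pos": [-0.0007, 0, 0.0104], "turn": [0, 0, 0], "fingers": 0.9},
    {"delta_pos": [-0.0007, 0, 0.0104], "turn": [0, 0, 0], "fingers": 0.9}
  ]
}}

```text
clock: 27.0
position: [0.6117, -0.0536, 0.0217]
ee_rot: [0.643, 0.766, 0.001, -0.001]
ft_force: [-5.5, 1.4, 11.6]
grip_width: 0.459
grasp_force: 42.4
```

```bash
python3 -c "
from h import *
o=avg(2); goto((612.3,-53.7,21.9,10),o=o)"
```

```text
spread [0.   0.01 0.01] yaws [10.02, 10.02] F [-5.6  2.3 11.8]
t 27.05 p [611.7 -53.6  21.7] yaw 10.02 w 0.461
(612.3, -53.7, 21.9) d [-0.0002  0.0006 -0.0002] turn [-0.0002 -0.0019  0.0004]
```

To row units: -0.18 m is -0.24, -0.16 m is -0.2133.

Request:
{"op": "move_arm", "data": {
  "plan": [
    {"delta_pos": [0, 0, -0.0007], "turn": [0, 0, 0], "fingers": 0.3},
    {"delta_pos": [0, 0, -0.0007], "turn": [0, 0, 0], "fingers": 0.3},
    {"delta_pos": [0, 0, -0.0667], "turn": [0, 0, 0], "fingers": 0.3},
    {"delta_pos": [0, 0, -0.1467], "turn": [0, 0, 0], "fingers": 0.3},
    {"delta_pos": [0, 0, -0.2133], "turn": [0, 0, 0], "fingers": 0.3},
    {"delta_pos": [0, 0, -0.24], "turn": [0, 0, 0], "fingers": 0.3},
    {"delta_pos": [0, 0, -0.24], "turn": [0, 0, 0], "fingers": 0.1}
  ]
}}

```text
clock: 27.98
position: [0.6123, -0.0538, 0.2017]
ee_rot: [0.643, 0.766, 0.001, 0.0]
ft_force: [0.8, -0.2, -0.6]
grip_width: 0.887
grasp_force: 0.0
```

```bash
python3 - <<'E'
from h import *
o,c,W=wshot('w11'); tops(W,lo=.025,hi=.076,box=(.53,.65,-.09,.17)); tops(W,lo=.023,hi=.03,box=(.55,.7,-.16,-.07))
tops(W,lo=.08,hi=.09,box=(.5,.64,.17,.25))
z=W[...,2]; im=np.load("w11.npz")["im"]; hsv=cv2.cvtColor(im,cv2.COLOR_RGB2HSV)
g=((hsv[...,0]>60)&(hsv[...,0]<95)&(hsv[...,1]>90)&(z<.03)&(z>.003)&(W[...,0]<.56)&(W[...,0]>.4)&(W[...,1]<.16)); rect(W,g,"deck green")
goto(o=o)
E
```

```text
[293  30  55  44] top61 2246 c [590.8  76.9] sz [40.  32.7] ang 9.7 mean [590.8  76.3] z [56.  57.5 60.8]
[293 117  53  41] top50 2134 c [601.6  11.8] sz [40.2 31.2] ang 10.0 mean [601.7  11.8] z [45.2 46.5 49.8]
[295 198  48  38] top39 1813 c [612.5 -52.7] sz [39.3 31.7] ang 9.5 mean [612.4 -52.1] z [34.1 35.5 38.8]
[275 259  83  47] top28 2908 c [ 622.3 -114.9] sz [73.  43.1] ang 13.9 mean [ 621.8 -114. ] z [23.3 24.5 27.6]
deck green 1335 c [475.  -52.1] sz [ 46.1 327. ] ang 1.3 mean [482.4 -14.3] z [12.8 14.2 15.5]
t 27.98 p [612.3 -53.8 201.7] yaw 10.04 w 0.887
```

View pics/w11.png

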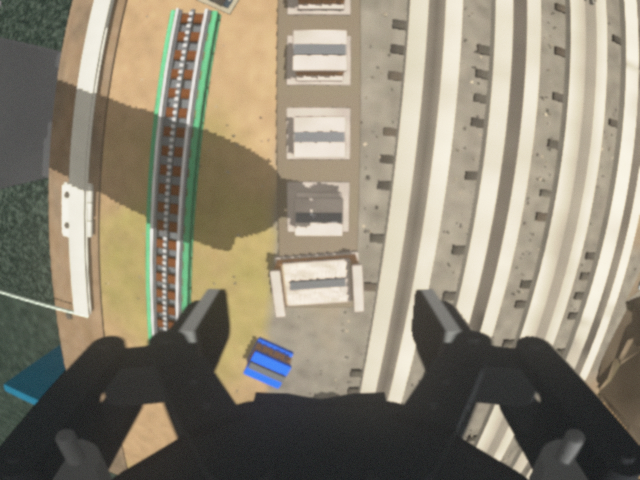

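All four piers stand in a straight line at pixel rows 20, 57, 137 and 210, each centred on its pad. The deck runs from (190,15) to (165,335).

```bash
python3 -c "
from h import *
import workcell
print(getattr(workcell,'tip_reach',None), workcell.tip_reach() if callable(workcell.tip_reach) else '')
goto((473.5,-72,202,1.3),(473.5,-72,150,1.3))"
```

```text
0.011 
t 28.02 p [611.6 -53.6 200.2] yaw 10.04 w 0.896
(473.5, -72, 202) d [ 0.0059 -0.1392 -0.0017] turn [-0.0005 -0.0014  0.1526]
(473.5, -72, 150) d [ 0.0059 -0.1392  0.0503] turn [-0.0005 -0.0014  0.1526]
```

To row units: -0.139 m is -0.1853, 0.006 m is 0.008, 0.153 rad is 0.0974.

Request:
{"op": "move_arm", "data": {
  "plan": [
    {"delta_pos": [0.008, -0.1853, 0], "turn": [0, 0, 0.0974], "fingers": 0.1},
    {"delta_pos": [0.008, -0.1853, 0], "turn": [0, 0, 0.0974], "fingers": 0.25},
    {"delta_pos": [0.008, -0.1853, 0], "turn": [0, 0, 0.0974], "fingers": 0.25},
    {"delta_pos": [0.008, -0.1853, 0], "turn": [0, 0, 0.0974], "fingers": 0.25},
    {"delta_pos": [0.008, -0.1853, 0], "turn": [0, 0, 0.0974], "fingers": 0.25}
  ]
}}

```text
clock: 28.65
position: [0.4743, -0.0716, 0.2005]
ee_rot: [0.699, 0.715, -0.0, -0.0]
ft_force: [0.4, -0.5, -0.8]
grip_width: 0.748
grasp_force: 0.0
```

```bash
python3 - <<'E'
from h import *
o=avg(2); o,c,W=wshot('w12'); goto(o=o)
z=W[...,2]; im=np.load("w12.npz")["im"]; hsv=cv2.cvtColor(im,cv2.COLOR_RGB2HSV)
g=((hsv[...,0]>60)&(hsv[...,0]<95)&(hsv[...,1]>90)&(W[...,0]<.52)&(W[...,0]>.42)&(W[...,1]<.16)&(z>.004)&(z<.03))
rect(W,g,"deck green")
P=W[g]; y=P[:,1]; print("y range",np.percentile(y,[0.1,99.9]))
for a,b in((-.25,-.2),(-.15,-.1),(-.1,-.05),(0,.05),(.05,.1)):
    q=P[(y>a)&(y<b)]; print(a,np.percentile(q[:,0],[1,99]).round(4),len(q))
E
```

```text
spread [0.07 0.11 0.04] yaws [1.31, 1.29] F [ 0.1 -0.  -0.3]
t 28.75 p [474.4 -72.1 200.6] yaw 1.27 w 0.749
deck green 2199 c [473.9 -71.7] sz [ 44.6 367.3] ang 1.1 mean [472.4 -65.1] z [13.1 14.3 15.4]
y range [-0.25458363  0.11106896]
-0.25 [0.4555 0.4992] 228
-0.15 [0.453 0.497] 359
-0.1 [0.452 0.496] 295
0 [0.4504 0.4934] 316
0.05 [0.4492 0.4917] 290
```

View pics/w12.png

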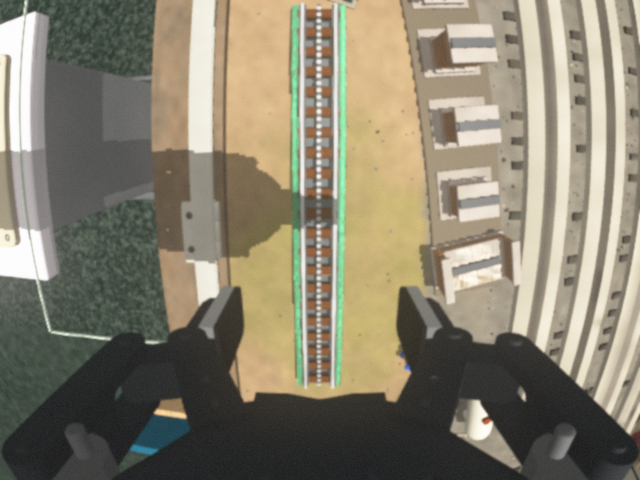

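The deck lies straight from (320,8) to (320,383), centred between the fingers. Before choosing the grip depth I check the real fingertip reach in an earlier picture.

```bash
python3 - <<'E'
from h import *
for f,tz in(("w5",60.2),("w12",200.6)):
    W=np.load(f+".npz")["W"]
    pts=[(290,250),(286,256),(300,252),(290,392),(300,396)] if f=="w5" else [(292,238),(300,232),(292,405),(300,412),(320,215)]
    print(f,[(p,(W[p]*1000-[0,0,tz]).round(0)) for p in pts])
goto((473,-71.7,60,1.15),(473,-71.7,12,1.15))
E
```

```text
w5 [((290, 250), array([545., 123., -57.])), ((286, 256), array([554., 151.,  -2.])), ((300, 252), array([554., 151.,  11.])), ((290, 392), array([624., 136., -60.])), ((300, 396), array([608., 157.,   4.]))]
w12 [((292, 238), array([443., -65.,  -1.])), ((300, 232), array([443., -63.,  11.])), ((292, 405), array([508., -61.,   5.])), ((300, 412), array([509., -61.,  12.])), ((320, 215), array([441., -62.,  28.]))]
t 28.8 p [474.4 -72.2 200.7] yaw 1.26 w 0.75
(473, -71.7, 60) d [ 0.0006 -0.0013  0.1407] turn [-0.0007  0.0006  0.002 ]
(473, -71.7, 12) d [ 0.0006 -0.0012  0.1887] turn [-0.0007  0.0006  0.002 ]
```

To row units: 0.182 m is 0.2427, 0.17 m is 0.2267, 0.002 rad is 0.0013.

Request:
{"op": "move_arm", "data": {
  "plan": [
    {"delta_pos": [0.0007, -0.0013, 0.08], "turn": [0, 0, 0.0013], "fingers": 0.25},
    {"delta_pos": [0.0007, -0.0013, 0.16], "turn": [0, 0, 0.0013], "fingers": 0.25},
    {"delta_pos": [0.0007, -0.0013, 0.2267], "turn": [0, 0, 0.0013], "fingers": 0.25},
    {"delta_pos": [0.0007, -0.0013, 0.2427], "turn": [0, 0, 0.0013], "fingers": 0.25},
    {"delta_pos": [0.0007, -0.0013, 0.2427], "turn": [0, 0, 0.0013], "fingers": 0.35},
    {"delta_pos": [0.0007, -0.0013, 0.2427], "turn": [0, 0, 0.0013], "fingers": 0.35}
  ]
}}

```text
clock: 29.55
position: [0.4744, -0.0715, 0.0208]
ee_rot: [0.7, 0.714, 0.002, 0.0]
ft_force: [-0.7, 0.3, 0.3]
grip_width: 0.652
grasp_force: 0.0
```

```bash
python3 - <<'E'
from h import *
o=avg(3); goto((473,-71.7,10,1.15),o=o)
E
```

```text
spread [0.11 0.12 0.1 ] yaws [1.15, 1.16, 1.16] F [-0.2  0.1  0.1]
t 29.65 p [474.3 -71.3  20.7] yaw 1.16 w 0.65
(473, -71.7, 10) d [-0.0004 -0.0013  0.0107] turn [ 0.0029 -0.0018  0.0001]
```

To row units: 0.011 m is 0.0147, 0.006 m is 0.008.

Request:
{"op": "move_arm", "data": {
  "plan": [
    {"delta_pos": [-0.0007, -0.0013, 0.008], "turn": [0, 0, 0], "fingers": 0.35},
    {"delta_pos": [-0.0007, -0.0013, 0.0147], "turn": [0, 0, 0], "fingers": 0.35},
    {"delta_pos": [-0.0007, -0.0013, 0.0147], "turn": [0, 0, 0], "fingers": 0.35}
  ]
}}

```text
clock: 30.08
position: [0.4714, -0.072, 0.0075]
ee_rot: [0.7, 0.714, -0.0, -0.001]
ft_force: [0.5, -0.4, -0.8]
grip_width: 0.65
grasp_force: 0.0
```

```bash
python3 - <<'E'
from h import *
o=avg(2); goto((473,-71.7,10,1.15),o=o)
E
```

```text
spread [0.1  0.03 0.12] yaws [1.14, 1.14] F [ 0.2 -0.4 -0.4]
t 30.12 p [471.5 -72.    7.6] yaw 1.14 w 0.649
(473, -71.7, 10) d [ 0.0003  0.0015 -0.0024] turn [-0.0008 -0.001  -0.0002]
```

To row units: -0.002 m is -0.0027, 0.001 m is 0.0013.

Request:
{"op": "move_arm", "data": {
  "plan": [
    {"delta_pos": [0, 0.0013, -0.0027], "turn": [0, 0, 0], "fingers": 0.35},
    {"delta_pos": [0, 0.0013, -0.0027], "turn": [0, 0, 0], "fingers": 0.9},
    {"delta_pos": [0, 0.0013, -0.0027], "turn": [0, 0, 0], "fingers": 0.9},
    {"delta_pos": [0, 0.0013, -0.0027], "turn": [0, 0, 0], "fingers": 0.9},
    {"delta_pos": [0, 0.0013, -0.0027], "turn": [0, 0, 0], "fingers": 0.9}
  ],
  "force": 50
}}

```text
clock: 30.8
position: [0.4732, -0.072, 0.0106]
ee_rot: [0.7, 0.714, 0.001, -0.0]
ft_force: [-2.9, 1.0, 10.0]
grip_width: 0.524
grasp_force: 50.6
```

```bash
python3 - <<'E'
from h import *
o=avg(3); goto((473,-71.7,160,1.15),o=o)
E
```

```text
spread [0.   0.01 0.01] yaws [1.14, 1.15, 1.15] F [-2.7  0.6 10. ]
t 30.9 p [473.2 -72.   10.6] yaw 1.15 w 0.524
(473, -71.7, 160) d [ 5.000e-04 -1.000e-04 -1.494e-01] turn [ 0.0004 -0.0016 -0.0001]
```

```bash
cat >> h.py <<'E'
def deckto(o,tg,off=(.3,0,10.6),th=.165,yaw=9.6):
    p=o["position"]*1000; R=Ro.from_quat(o["ee_rot"]); a=np.radians(yaw)
    e=np.array([np.cos(a),np.sin(a),0]); f=np.array([-e[1],e[0],0]); X=f*np.cos(th)+np.array([0,0,np.sin(th)]); M=np.stack([X,e,np.cross(X,e)],1)
    print("p",p.round(1),"tilt/yaw now",np.degrees(np.arcsin(R.as_matrix()[2,:2])).round(2),np.degrees(np.arctan2(*R.as_matrix()[1::-1,1])).round(2), "deck origin now",(p+R.as_matrix()@off).round(1))
    for t in tg:
        q=np.array(t)-M@np.array(off); print(t,"tcp",q.round(1),"d",(R.inv().apply(q-p)/1000).round(4),"turn",(R.inv()*Ro.from_matrix(M)).as_rotvec().round(4))
E
python3 - <<'E'
from h import *
deckto(get_obs(),[(594.9,45.8,150),(594.9,45.8,55)])
E
```

```text
p [473.2 -72.   10.6] tilt/yaw now [0.09 0.03] 1.15 deck origin now [473.2 -71.6   0. ]
(594.9, 45.8, 150) tcp [595.2  43.8 160.4] d [ 0.1135  0.1244 -0.1495] turn [ 0.0128  0.1631 -0.1472]
(594.9, 45.8, 55) tcp [595.2  43.8  65.4] d [ 0.1134  0.1243 -0.0545] turn [ 0.0128  0.1631 -0.1472]
```

To row units: -0.15 m is -0.2, -0.1 m is -0.1333.

Request:
{"op": "move_arm", "data": {
  "plan": [
    {"delta_pos": [0, 0, -0.0133], "turn": [0, 0, 0], "fingers": 0.9},
    {"delta_pos": [0, 0, -0.0667], "turn": [0, 0, 0], "fingers": 0.9},
    {"delta_pos": [0, 0, -0.1333], "turn": [0, 0, 0], "fingers": 0.9},
    {"delta_pos": [0, 0, -0.2], "turn": [0, 0, 0], "fingers": 0.9},
    {"delta_pos": [0, 0, -0.2], "turn": [0, 0, 0], "fingers": 0.9}
  ]
}}

```text
clock: 31.58
position: [0.4748, -0.0722, 0.1632]
ee_rot: [0.7, 0.714, 0.003, 0.001]
ft_force: [0.5, 0.2, -2.2]
grip_width: 0.523
grasp_force: 52.5
```

To row units: 0.124 m is 0.1653, 0.113 m is 0.1507, 0.163 rad is 0.1038.

Request:
{"op": "move_arm", "data": {
  "plan": [
    {"delta_pos": [0.04, 0.0413, 0], "turn": [0.0019, 0.0255, -0.0236], "fingers": 0.9},
    {"delta_pos": [0.076, 0.0827, 0], "turn": [0.0038, 0.0509, -0.0471], "fingers": 0.9},
    {"delta_pos": [0.1133, 0.124, 0], "turn": [0.0057, 0.0764, -0.07], "fingers": 0.9},
    {"delta_pos": [0.1507, 0.1653, 0], "turn": [0.0083, 0.1038, -0.0936], "fingers": 0.9},
    {"delta_pos": [0.1507, 0.1653, 0], "turn": [0.0083, 0.1038, -0.0936], "fingers": 0.9},
    {"delta_pos": [0.1507, 0.1653, 0], "turn": [0.0083, 0.1038, -0.0936], "fingers": 0.9}
  ]
}}

```text
clock: 32.33
position: [0.5938, 0.0424, 0.159]
ee_rot: [0.644, 0.761, 0.052, -0.063]
ft_force: [-0.2, -0.1, -1.5]
grip_width: 0.522
grasp_force: 52.5
```

```bash
python3 - <<'E'
from h import *
o=avg(3); deckto(o,[(594.9,45.8,85)])
o,c,W=wshot('w13'); z=W[...,2]; im=np.load("w13.npz")["im"]; hsv=cv2.cvtColor(im,cv2.COLOR_RGB2HSV)
g=((hsv[...,0]>60)&(hsv[...,0]<95)&(hsv[...,1]>90)&(W[...,0]<.66)&(W[...,0]>.52)&(z>.1)&(z<.22))
rect(W,g,"deck"); P=W[g]; r=np.array([-.1668,.986]); s=P[:,:2]@r; print("slope",np.polyfit(s,P[:,2],1)[0], "s max",np.percentile(s,99.8)*1000, (np.array([594.9,45.8])@r))
E
```

```text
spread [0.03 0.05 0.32] yaws [9.52, 9.51, 9.51] F [-0.2 -0.1 -1.7]
p [593.8  42.4 159.4] tilt/yaw now [ 9.39 -0.13] 9.52 deck origin now [593.5  44.4 149. ]
(594.9, 45.8, 85) tcp [595.2  43.8  95.4] d [-0.0094  0.0018  0.0633] turn [-0.002   0.0011 -0.0018]
deck 8626 c [588.7  80.4] sz [ 45.3 155.3] ang 9.5 mean [586.3  92.6] z [159.3 172.9 181.7]
slope 0.16493882036723584 s max 58.0776147663984 -54.07052
```

View pics/w13.png

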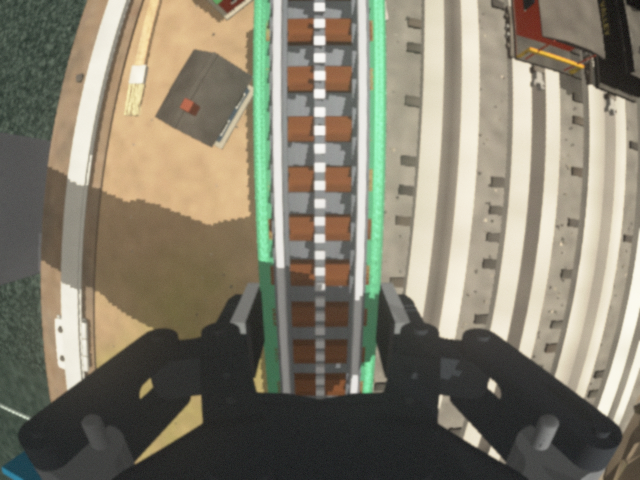

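The deck is held straight and level across, at the right slope (0.165). I lower it in stages.

To row units: 0.063 m is 0.084, -0.0094 m is -0.0125, -0.002 rad is -0.0013.

Request:
{"op": "move_arm", "data": {
  "plan": [
    {"delta_pos": [-0.008, 0.0013, 0.0533], "turn": [-0.0013, 0.0006, -0.0006], "fingers": 0.9},
    {"delta_pos": [-0.0125, 0.0013, 0.084], "turn": [-0.0013, 0.0006, -0.0006], "fingers": 0.9},
    {"delta_pos": [-0.0125, 0.0013, 0.084], "turn": [-0.0013, 0.0006, -0.0006], "fingers": 0.9},
    {"delta_pos": [-0.0125, 0.0013, 0.084], "turn": [-0.0013, 0.0006, -0.0006], "fingers": 0.9}
  ]
}}

```text
clock: 33.02
position: [0.5959, 0.0443, 0.0975]
ee_rot: [0.643, 0.761, 0.054, -0.062]
ft_force: [0.3, -0.6, -1.6]
grip_width: 0.521
grasp_force: 52.4
```

```bash
python3 - <<'E'
from h import *
o=avg(3); deckto(o,[(594.9,45.8,62),(594.9,45.8,55)])
E
```

```text
spread [0.09 0.06 0.11] yaws [9.61, 9.62, 9.62] F [ 0.1 -0.3 -2.1]
p [596.   44.4  97.7] tilt/yaw now [9.47 0.17] 9.62 deck origin now [595.7  46.4  87.3]
(594.9, 45.8, 62) tcp [595.2  43.8  72.4] d [-0.0046 -0.001   0.0248] turn [ 0.0028 -0.0003  0.0008]
(594.9, 45.8, 55) tcp [595.2  43.8  65.4] d [-0.0057 -0.001   0.0317] turn [ 0.0028 -0.0003  0.0008]
```

To row units: 0.024 m is 0.032, -0.0045 m is -0.006, 0.001 rad is 0.0006.

Request:
{"op": "move_arm", "data": {
  "plan": [
    {"delta_pos": [-0.006, -0.0007, 0.032], "turn": [0.0013, 0, 0.0006], "fingers": 0.9},
    {"delta_pos": [-0.006, -0.0007, 0.032], "turn": [0.0013, 0, 0.0006], "fingers": 0.9},
    {"delta_pos": [-0.006, -0.0007, 0.032], "turn": [0.0013, 0, 0.0006], "fingers": 0.9},
    {"delta_pos": [-0.006, -0.0007, 0.032], "turn": [0.0013, 0, 0.0006], "fingers": 0.9}
  ]
}}

```text
clock: 33.67
position: [0.5952, 0.0439, 0.0723]
ee_rot: [0.643, 0.761, 0.053, -0.063]
ft_force: [0.4, -0.1, -1.8]
grip_width: 0.522
grasp_force: 52.4
```

```bash
python3 - <<'E'
from h import *
o=avg(3); deckto(o,[(594.9,45.8,55.5)])
E
```

```text
spread [0.01 0.02 0.01] yaws [9.58, 9.59, 9.59] F [-0.   0.2 -1.9]
p [595.2  43.9  72.4] tilt/yaw now [ 9.48 -0.02] 9.59 deck origin now [594.9  45.9  62. ]
(594.9, 45.8, 55.5) tcp [595.2  43.8  65.9] d [-0.0012  0.      0.0063] turn [-0.0002 -0.0004 -0.0003]
```

To row units: 0.0063 m is 0.0084, -0.0012 m is -0.0016.

Request:
{"op": "move_arm", "data": {
  "plan": [
    {"delta_pos": [-0.0011, 0, 0.0053], "turn": [0, 0, 0], "fingers": 0.9},
    {"delta_pos": [-0.0016, 0, 0.008], "turn": [0, 0, 0], "fingers": 0.9},
    {"delta_pos": [-0.0016, 0, 0.0084], "turn": [0, 0, 0], "fingers": 0.9},
    {"delta_pos": [-0.0016, 0, 0.0084], "turn": [0, 0, 0], "fingers": 0.9}
  ]
}}

```text
clock: 34.33
position: [0.5949, 0.0439, 0.0657]
ee_rot: [0.643, 0.761, 0.053, -0.064]
ft_force: [-2.1, 0.6, 2.7]
grip_width: 0.52
grasp_force: 53.0
```

```bash
python3 - <<'E'
from h import *
o=avg(3); deckto(o,[(594.9,45.8,55)])
E
```

```text
spread [0.01 0.01 0.01] yaws [9.59, 9.59, 9.59] F [-2.7  0.1  2.8]
p [594.9  43.8  65.7] tilt/yaw now [ 9.49 -0.05] 9.59 deck origin now [594.6  45.9  55.3]
(594.9, 45.8, 55) tcp [595.2  43.8  65.4] d [-0.0002  0.0003  0.0003] turn [-0.0009 -0.0007 -0.0003]
```

To row units: -0.22 m is -0.2933, -0.2 m is -0.2667, -0.165 rad is -0.105.

Request:
{"op": "move_arm", "data": {
  "plan": [
    {"delta_pos": [0, 0, 0], "turn": [0, 0, 0], "fingers": 0.4},
    {"delta_pos": [0, 0, 0], "turn": [0, 0, 0], "fingers": 0.3},
    {"delta_pos": [0, 0, 0], "turn": [0, 0, 0], "fingers": 0.2},
    {"delta_pos": [0, 0, -0.04], "turn": [0, 0, 0], "fingers": 0.2},
    {"delta_pos": [0, 0, -0.1067], "turn": [0, 0, 0], "fingers": 0.2},
    {"delta_pos": [0, 0, -0.1867], "turn": [0, 0, 0], "fingers": 0.2},
    {"delta_pos": [0, 0, -0.2667], "turn": [0, -0.105, 0], "fingers": 0.2},
    {"delta_pos": [0, 0, -0.2933], "turn": [0, -0.105, 0], "fingers": 0.2},
    {"delta_pos": [0, 0, -0.2933], "turn": [0, -0.105, 0], "fingers": 0.2}
  ]
}}

```text
clock: 35.6
position: [0.6018, 0.0083, 0.2839]
ee_rot: [0.645, 0.764, 0.001, 0.0]
ft_force: [0.4, -0.6, -0.2]
grip_width: 0.794
grasp_force: 0.0
```

```bash
python3 - <<'E'
from h import *
o=avg(2); o,c,W=wshot('w14'); goto(o=o); z=W[...,2]; im=np.load("w14.npz")["im"]; hsv=cv2.cvtColor(im,cv2.COLOR_RGB2HSV)
g=((hsv[...,0]>60)&(hsv[...,0]<95)&(hsv[...,1]>90)&(W[...,0]<.68)&(W[...,0]>.52)&(W[...,1]<.24)&(z>.03)&(z<.13))
rect(W,g,"deck"); P=W[g]; r=np.array([-.1668,.986]); s=P[:,:2]@r; k=np.polyfit(s,P[:,2],1); print("slope",k[0],"z mid",np.polyval(k,np.array([.5952,.0452])@r)*1000,"s",np.percentile(s,[.2,99.8])*1000,np.array([595.2,45.2])@r)
cv2.imwrite("pics/side1.png",camera("side")["color"][100:420,180:520,::-1].repeat(2,0)[:600].repeat(2,1))
E
```

```text
spread [0.31 0.1  0.77] yaws [9.62, 9.58] F [ 0.3 -0.3 -0.4]
t 35.7 p [600.8   7.9 281.5] yaw 9.55 w 0.799
deck 2167 c [598.   30.3] sz [ 45.  334.8] ang 9.6 mean [594.5  54. ] z [44.9 73.1 92.8]
slope 0.16573060408001444 z mid 69.62591297849582 s [-235.60244249   96.23475639] -54.71216000000001
```

View pics/w14.png

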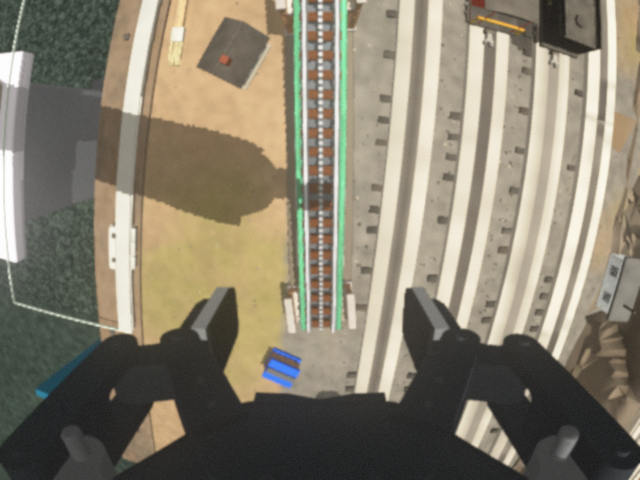

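View pics/side1.png

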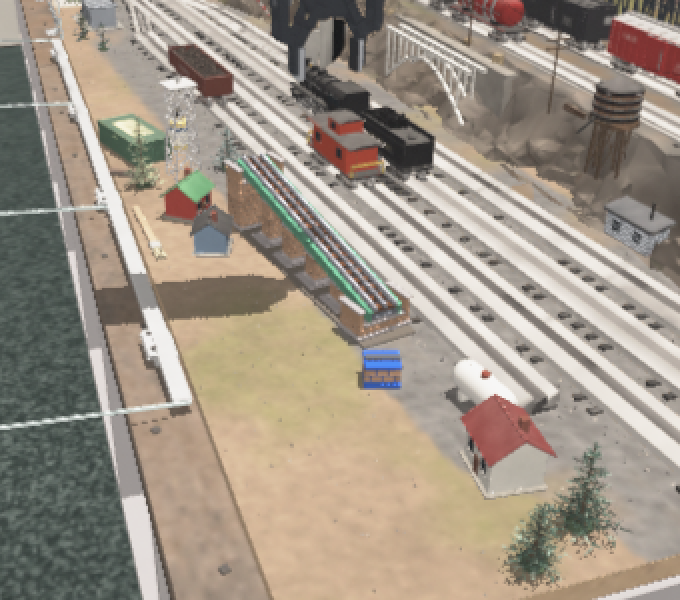

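The wrist view shows the deck lying centred between the walls of both abutments, from about (320,0) to (322,330). The side view shows it climbing evenly over the four piers, and the cottage, tank and blue decoy look untouched. The arm is clear of everything.

```bash
python3 -c "
from workcell import hand_in
print(hand_in())"
```

```text
the job is handed in; nothing more can be done
None
```

I handed the job in at about 36 s: the four piers stand on their pads in height order, each measured within about 1 mm of centre, and the deck lies rails up on both abutments at the right slope; no verdict came back.

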